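# Stack, pack and lock the sieve column

### The arm

A 6-joint arm with a two-finger parallel gripper is mounted at the origin on a cart in front of the work surface, level with it; the furniture and walls round the work are solid. World frame = base frame: x ahead of the robot, y to its left, z up, the work surface at z = 0. Lengths are in m, angles in degrees, forces in N, time in s.
With the tool pointing down it reaches from about 0.4 to 0.825 m from the base axis. Payload 7 kg.
Tool frame: the origin (TCP) lies between the finger pads; the fingertips stand 19 mm ahead of it and the grasp point (between the pads) is the TCP; z points along the fingers, y is the line along which they close (so a half turn about z gives the same grasp; the last joint's range is limited). The gripper opens to 88 mm and grips with 3 to 60 N. Pads are 19 mm wide; open, the fingers measure 130 mm over their backs; the gripper's body (78 mm by 193 mm) begins 47 mm behind the grasp point.
Start: joints at [-49.326, 20.546, 0.682, 0, -70.136, -16.507], TCP at [0.276, -0.616, 0.246] pointing down, gripper open.
Joint ranges: [-176.03, 176.03], [-82.01, 121.73], [-58.28, 71.71], [-173.87, 95.51], [-174.79, -0.11], [-173.66, 173.66]. Speed limits (degrees/s): [136.94, 136.94, 172.46, 180, 180, 180].

### API

Orientations are given as [roll, pitch, yaw] about the fixed x, y, z axes, in that order (R = Rz(yaw) Ry(pitch) Rx(roll)).
In Python, from plant import r gives the robot as it stands. The module is installed in compiled form; this text tells all that it offers.
- The arm moves only by the shell command python3 -m pendant 'ROWS' [OPENING] [FORCE]. ROWS is JSON, a list of rows, each a list of 6 numbers: the shift along the tool's x, y, z in mm, then the turn, a rotation vector about the tool's x, y, z in rad. In form: [[tx, ty, tz, wx, wy, wz], ...]. A call has 1 to 20 rows; each row is the pose to reach, as a shift and turn from the pose commanded when the call began, along the tool's axes at that moment; what a row does not reach only later rows make up. A row lasts 1/8 s, in which the tool goes at most 62.5 mm and 10.7 degrees, less where a joint would pass 70% of its speed; a pose out of reach is approached as far as the arm can. A call with a gripper value outside its range is refused whole. OPENING is the finger opening in mm, from 0 to 87.6, set as the call begins (- or left out, the last holds). The fingers move at their own pace and stop on an object; FORCE is the grip in N (left out, the last holds). Time passes only in rows, so rows that repeat a pose let the fingers close. It gives the time, the measured TCP pose, the force, the opening and the grip force at its end, in the units of the state.
- r.get_state(): the state, without advancing time (a new reading comes with each control period).
- r.capture(name): name is "side" or "top"; returns the picture (480x640x3 uint8, red, green, blue); there is no depth.
- r.camera_params(name): a dict with "mtx" (3x3 intrinsics, pixels), "rvec" (rotation vector, rad) and "tvec" (3), from world to camera coordinates, as OpenCV has them. Camera axes: x right, y down, z forward; pixel columns grow to the right and rows downward; lengths in m; the calibration is good to about 2 mm. A picture is of the moment at which its call begins. camera_params takes no time and is no camera call.
- r.close_job(): hands the job in; it is judged then, once.
The state is a dict: "time_s": time; "joints": joint angles; "qd": joint speeds; "joint_torque": joint torques, N m; "tcp_pos": TCP position; "eef_rot": TCP orientation; "contact_force": force on the tool from outside, world axes, zero at the start; "moment": the same for the moment, N m; "gripper_width": finger opening in m; "gripper_force": force on a finger pad.
Only numpy, scipy, OpenCV 4.12 (cv2) and the standard library are available. Lean on these libraries where they do the work, as an engineer would, in place of code of your own. Each camera call takes 0.05 s, during which the arm holds its last target. There are 200 camera calls.

### The job

Set the sieve shaker up for the next sample: with the yoke swung aside, stand the pan on the seat between the guide rods, then all the sieves that lie on the bench, right way up, the finest lowest and the coarsest highest, and on top of them the packing discs that just fill the height left under the yoke's foot, snug to within about 4 mm but not forced. Then swing the yoke home over the stack and lock both its studs: line the wing up with its slot, press it in and give it a quarter turn clockwise, so that it stays down. Do not knock the beaker over.

Things in the scene. Friction and masses are not known exactly. Their poses are not given: they have to be found in the camera images.
- shaker: sieve shaker, fixed to the bench: grey drive housing 236 x 150 mm with an aluminium top, 39 mm high, and on it the sieve column. Origin on the bench under the column's axis; its x axis points away from the controls (from the robot, roughly), y to the left, z up
- seat (a point): centre of the column's seat, 42 mm above the bench; axes as the shaker's. Round it stand four guide rods, 6 mm thick, round tops 68 mm above the seat, at 45 degrees to the shaker's axes, 2 mm clear of a 56 mm part: the fingers fit on a part along the shaker's y (or x) axis. The foot of the yoke, when home, hangs over it at a fixed height, 74 mm above the seat
- yoke_pivot (a point): axis of the yoke's rear post, 78 mm behind the column's axis, at the height of the yoke's underside (77 mm above the seat)
- yoke_end (a point): middle of the left-hand end face of the yoke's cross-head, 82 mm above the seat: the face to push when swinging it home
- yoke (a joint): aluminium clamping yoke, a T-shaped arm 10 mm thick that swings level about its rear post; its cross-head, 156 mm from the post, is 108 x 26 mm. 0 rad = home over the column, at a stop; grows as it swings away to the left (clockwise from above), to 1.75. Stiff (about 1 N at the end), stays where it is left
- press_left (a joint): how far the left-hand stud is pressed down (m), 0 = up, at most 0.0125, against a spring of 3 N (up) to 9 N (down). The cross bar at its foot enters the receptacle's slot only when it lies along the slot (within 0.15 rad) and the yoke is home; it is clear below the slot plate at 0.011; turned there, it catches and stays at about 0.0105 when let go
- press_right (a joint): the same for the right-hand stud
- stud_left (a joint): turn of the left-hand stud (rad), growing clockwise from above, -1.5 to a stop at 1.62: 0 = wing and cross bar lie along the slot (the shaker's x axis, marked by two lines on the cross-head), 1.57 = a quarter turn past it, locked. Turns with slight friction while the stud is up, and stays
- stud_right (a joint): the same for the right-hand stud
- wing_left (a point): top centre of the left-hand stud's black wing grip: 28 mm long, 9 mm thick, 24 mm tall, its foot 14 mm above the yoke's top, its top 125 mm above the seat while the stud is up. The point's x axis runs along the wing, as does the cross bar below. It stands on the cross-head, 40 mm left of its middle
- wing_right (a point): the same for the right-hand stud, 40 mm right of the middle of the cross-head
- slot_left (a point): middle of the left-hand slot, top of the receptacle, 78 mm in front of and 40 mm left of the column's axis. The slot is 10.5 mm wide, the cross bar 28 x 5 mm
- slot_right (a point): middle of the right-hand slot
- pan: receiving pan of the sieves: steel, closed bottom with a shallow dome pressed in it, no mesh, 56 mm across, 16 mm high. Origin at mid-height on its axis; z up as it stands, the right way up. Take it across the outside; its inside counts as closed
- sieve_fine: fine test sieve: round steel frame 56 mm across and 16 mm high, open at both ends, with a mesh of 3 mm pitch woven across its inside 5 mm above its lower rim. Origin at mid-height on its axis; z up as it stands, the right way up. Take it across the outside; its inside counts as closed. May be absent
- sieve_medium: medium test sieve: round steel frame 56 mm across and 16 mm high, open at both ends, with a mesh of 6 mm pitch woven across its inside 5 mm above its lower rim. Origin at mid-height on its axis; z up as it stands, the right way up. Take it across the outside; its inside counts as closed. May be absent
- sieve_coarse: coarse test sieve: round steel frame 56 mm across and 16 mm high, open at both ends, with a mesh of 11.5 mm pitch woven across its inside 5 mm above its lower rim. Origin at mid-height on its axis; z up as it stands, the right way up. Take it across the outside; its inside counts as closed. May be absent
- packer_8: packing disc: solid aluminium, 56 mm across and 8 mm thick, lying flat. Origin at mid-height on its axis; either face may be up
- packer_12: packing disc: solid aluminium, 56 mm across and 12 mm thick, lying flat. Origin at mid-height on its axis; either face may be up
- packer_16: packing disc: solid aluminium, 56 mm across and 16 mm thick, lying flat. Origin at mid-height on its axis; either face may be up
- packer_20: packing disc: solid aluminium, 56 mm across and 20 mm thick, lying flat. Origin at mid-height on its axis; either face may be up
- beaker: small glass beaker, 54 mm across, 66 mm high, a bystander standing behind the shaker on the right
There are look-alikes about, which are no part of the job. What is shaped like the packer_16 but yellow is not meant.

How it is judged (in metres and radians):
On the way, in this order (a step that is already met when the one before it is completed fails the run):
1. with the yoke still swung aside (more than 0.9 rad), pan, sieves and packing discs are stacked in order and fill the height (horizontal distance between each of pan, sieve_fine, sieve_medium, sieve_coarse and seat below 0.006 m and angle between each of pan, sieve_fine, sieve_medium, sieve_coarse's own z axis and vertical below 0.08 rad and z of pan in the frame of seat between 0.0055 and 0.0105 m and z of sieve_fine in the frame of seat between 0.0215 and 0.0265 m and (z of sieve_medium in the frame of seat between 0.0215 and 0.0265 m or z of sieve_medium in the frame of seat between 0.0375 and 0.0425 m) and (z of sieve_coarse in the frame of seat between 0.0215 and 0.0265 m or z of sieve_coarse in the frame of seat between 0.0375 and 0.0425 m or z of sieve_coarse in the frame of seat between 0.0535 and 0.0585 m) and z of each of sieve_medium, sieve_coarse in the frame of sieve_fine above 0.012 m and z of sieve_coarse in the frame of sieve_medium above 0.012 m and ((horizontal distance between packer_8 and seat below 0.006 m and z of packer_8 in the frame of seat between 0.066 and 0.07 m and (angle between packer_8's own z axis and vertical below 0.08 rad or angle between packer_8's own z axis and vertical above 3.06 rad)) or (horizontal distance between packer_12 and seat below 0.006 m and z of packer_12 in the frame of seat between 0.064 and 0.068 m and (angle between packer_12's own z axis and vertical below 0.08 rad or angle between packer_12's own z axis and vertical above 3.06 rad)) or (horizontal distance between packer_16 and seat below 0.006 m and z of packer_16 in the frame of seat between 0.062 and 0.066 m and (angle between packer_16's own z axis and vertical below 0.08 rad or angle between packer_16's own z axis and vertical above 3.06 rad)) or (horizontal distance between packer_20 and seat below 0.006 m and z of packer_20 in the frame of seat between 0.06 and 0.064 m and (angle between packer_20's own z axis and vertical below 0.08 rad or angle between packer_20's own z axis and vertical above 3.06 rad))) and value of joint yoke above 0.9 rad), for 0.2 s.
2. the yoke is home over the full stack (value of joint yoke below 0.03 rad and horizontal distance between each of pan, sieve_fine, sieve_medium, sieve_coarse and seat below 0.006 m and angle between each of pan, sieve_fine, sieve_medium, sieve_coarse's own z axis and vertical below 0.08 rad and z of pan in the frame of seat between 0.0055 and 0.0105 m and z of sieve_fine in the frame of seat between 0.0215 and 0.0265 m and (z of sieve_medium in the frame of seat between 0.0215 and 0.0265 m or z of sieve_medium in the frame of seat between 0.0375 and 0.0425 m) and (z of sieve_coarse in the frame of seat between 0.0215 and 0.0265 m or z of sieve_coarse in the frame of seat between 0.0375 and 0.0425 m or z of sieve_coarse in the frame of seat between 0.0535 and 0.0585 m) and z of each of sieve_medium, sieve_coarse in the frame of sieve_fine above 0.012 m and z of sieve_coarse in the frame of sieve_medium above 0.012 m and ((horizontal distance between packer_8 and seat below 0.006 m and z of packer_8 in the frame of seat between 0.066 and 0.07 m and (angle between packer_8's own z axis and vertical below 0.08 rad or angle between packer_8's own z axis and vertical above 3.06 rad)) or (horizontal distance between packer_12 and seat below 0.006 m and z of packer_12 in the frame of seat between 0.064 and 0.068 m and (angle between packer_12's own z axis and vertical below 0.08 rad or angle between packer_12's own z axis and vertical above 3.06 rad)) or (horizontal distance between packer_16 and seat below 0.006 m and z of packer_16 in the frame of seat between 0.062 and 0.066 m and (angle between packer_16's own z axis and vertical below 0.08 rad or angle between packer_16's own z axis and vertical above 3.06 rad)) or (horizontal distance between packer_20 and seat below 0.006 m and z of packer_20 in the frame of seat between 0.06 and 0.064 m and (angle between packer_20's own z axis and vertical below 0.08 rad or angle between packer_20's own z axis and vertical above 3.06 rad)))), for 0.2 s.
At the end, for the whole second after the job is handed in: Pan on the seat, then the sieves (fine, medium, coarse), then discs whose top face is 72 mm +-2 mm above the seat; all on the axis within 6 mm, level (0.08 rad), at rest; yoke within 0.03 rad of home; both studs in by over 8 mm and over 1.25 rad past the slot (all of step 2 and value of joint each of press_left, press_right above 0.008 m and value of joint each of stud_left, stud_right above 1.25 rad and linear speed of each of pan, sieve_fine, sieve_medium, sieve_coarse, packer_8, packer_12, packer_16, packer_20 below 0.02 m/s); the robot touches nothing.
It fails at once if the yoke, swung over, is forced against the stack (more than 15 N) (value of joint yoke below 1 rad and (contact force between yoke and pan above 15 N or contact force between yoke and sieve_fine above 15 N or contact force between yoke and sieve_medium above 15 N or contact force between yoke and sieve_coarse above 15 N or contact force between yoke and packer_8 above 15 N or contact force between yoke and packer_12 above 15 N or contact force between yoke and packer_16 above 15 N or contact force between yoke and packer_20 above 15 N)).
It fails at once if the beaker is knocked over (angle between beaker's own z axis and vertical above 0.6 rad).
Of sieve_fine, sieve_medium, sieve_coarse only 1 to 3 are there at a start; the rules pass over those that are not, and their reading is None.
At some moment in a run one of packer_8, packer_12, packer_16, packer_20, sieve_fine, sieve_medium, sieve_coarse may be knocked a few centimetres aside while the robot is not near it.
Once in a run the grip may slacken for a moment while it holds something.
It also fails if it takes over 210 s, if anything falls off the work surface, if the arm or the gripper's body presses on something with over 40 N, if the wrist force passes 120 N, or if a joint passes its speed limit or range.

## Working session

There is one attempt and no reset: what is moved stays moved. The work goes in short steps, Python scripts to look and compute and a shell command to move; the robot and the scene stay as the last step left them, time stands still between calls to the robot, and variables do not carry over. Pictures are saved under pics/ and viewed, at most 14 in all, crops included, and the job is handed in when it is done.

```bash
mkdir -p pics
cat > h.py <<'E'
import numpy as np, cv2
from plant import r
from scipy.spatial.transform import Rotation as R
def cam(n):
    p=r.camera_params(n); return np.array(p['mtx'],float),np.array(p['rvec'],float).ravel(),np.array(p['tvec'],float).ravel()
def ray(n,uv):
    K,rv,t=cam(n); M=cv2.Rodrigues(rv)[0]; c=-M.T@t
    d=M.T@np.linalg.inv(K)@np.array([uv[0],uv[1],1.]); return c,d/np.linalg.norm(d)
def atz(n,uv,z):
    c,d=ray(n,uv); return c+d*(z-c[2])/d[2]
def proj(n,P):
    K,rv,t=cam(n); return cv2.projectPoints(np.array(P,float).reshape(-1,1,3),rv,t,K,None)[0].reshape(-1,2)
def tri(u,v,a='top',b='side'):
    c1,d1=ray(a,u);c2,d2=ray(b,v)
    s=np.linalg.lstsq(np.c_[d1,-d2],c2-c1,rcond=None)[0]
    p,q=c1+s[0]*d1,c2+s[1]*d2; return (p+q)/2,np.linalg.norm(p-q)
def snap(n,f,crop=None,k=1):
    im=r.capture(n)[:,:,::-1]
    if crop: x0,y0,x1,y1=crop; im=im[y0:y1,x0:x1]
    if k!=1: im=cv2.resize(im,None,fx=k,fy=k,interpolation=cv2.INTER_CUBIC)
    cv2.imwrite('pics/'+f,im)
E
python3 - <<'E'
from h import *
for n in('top','side'):
    snap(n,n+'0.png'); K,rv,t=cam(n); c,d=ray(n,(320,240)); print(n,K[0,0],c,d)
print(r.get_state())
E
```

```text
top 600.3214142335437 [ 0.24908304 -0.04432228  1.48871969] [ 0.1783951   0.0138483  -0.98386148]
side 587.8258632113251 [-0.30022315  0.45731888  1.39335204] [ 0.50763048 -0.32860626 -0.79644788]
{'time_s': 0.1, 'joints': array([-4.93261402e+01,  2.05865099e+01,  6.40051332e-01, -1.72736225e-02,
       -7.01358573e+01, -1.65063169e+01]), 'qd': array([-0.09708677, -0.07023134,  0.0575738 , -0.00800978, -0.03013182,
       -0.01431317]), 'joint_torque': array([-1.96507171e-03, -5.84161627e+01,  2.93752134e+01,  7.01552331e+00,
        1.01539999e-02, -5.56078805e-05]), 'tcp_pos': array([ 0.2761565 , -0.61548529,  0.24473489]), 'eef_rot': array([ 1.79916462e+02, -7.81964074e-03, -1.55838333e+02]), 'contact_force': array([-0.31155426,  0.58383507, -0.29221756]), 'moment': array([0.00529111, 0.01595084, 0.03809581]), 'gripper_force': 0.0, 'gripper_width': 0.08739150041236367}
```

View pics/top0.png

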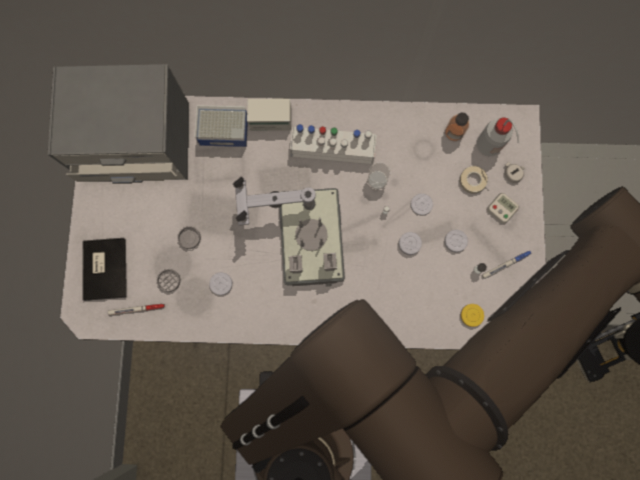

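View pics/side0.png

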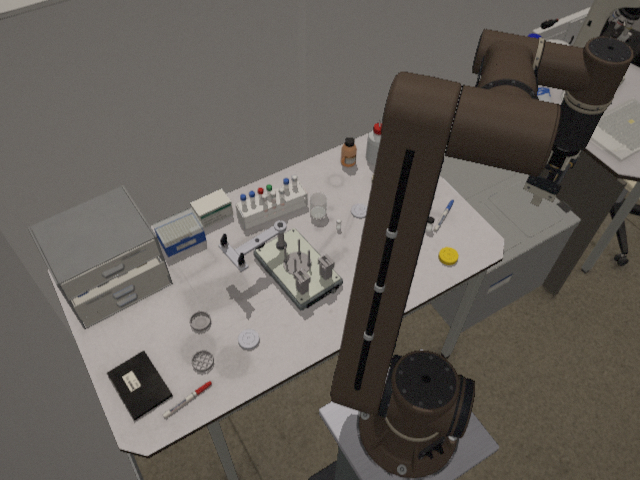

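Run:
```python
from h import *
t=r.capture('top')[:,:,::-1]; s=r.capture('side')[:,:,::-1]
def c(im,x0,y0,w,h): return cv2.resize(im[y0:y0+h,x0:x0+w],(400,300),interpolation=cv2.INTER_CUBIC)
cv2.imwrite('pics/m1.png',np.vstack([np.hstack([c(t,148,222,100,75),c(t,390,188,100,75)]),np.hstack([c(s,180,300,100,75),c(s,330,190,140,105)])]))
```

```text
(no output)
```

View pics/m1.png

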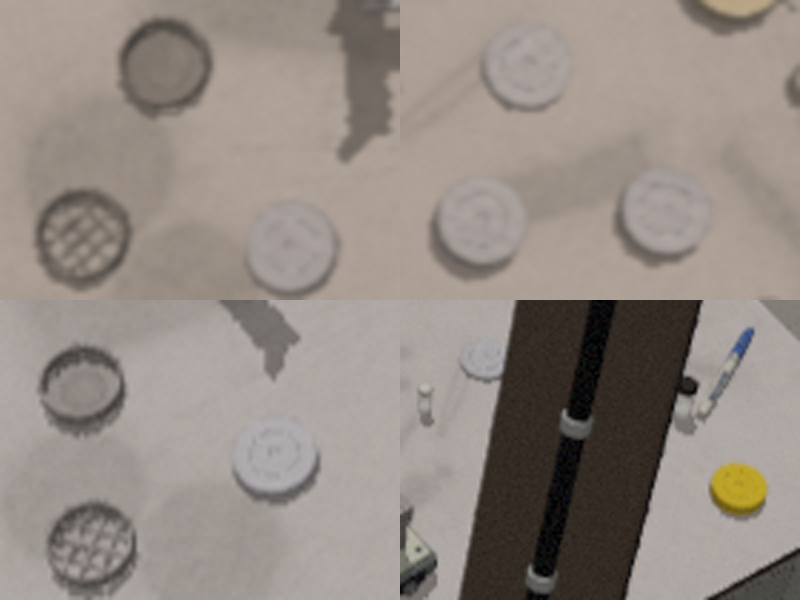

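Run:
```python
from h import *
def avg(n): return np.mean([r.capture(n)[:,:,::-1].astype(float) for _ in range(4)],0).astype(np.uint8)
t=avg('top');s=avg('side')
def c(im,x0,y0,w,h,l=False):
    o=cv2.resize(im[y0:y0+h,x0:x0+w],(400,300),interpolation=cv2.INTER_CUBIC)
    return cv2.convertScaleAbs(o,alpha=1.4,beta=-40) if l else o
cv2.imwrite('pics/m2.png',np.vstack([np.hstack([c(t,150,264,40,30,1),c(t,230,174,133,100)]),np.hstack([c(s,180,345,40,30,1),c(s,215,208,133,100)])]))
for n,v in(('top',(189,238)),('top',(168,281)),('top',(221,284)),('top',(410,243)),('top',(422,204)),('top',(456,241)),('top',(311,236))): print(v,atz(n,v,.016).round(3))
```

```text
(189, 238) [0.513 0.303 0.016]
(168, 281) [0.404 0.347 0.016]
(221, 284) [0.4   0.217 0.016]
(410, 243) [ 0.514 -0.248  0.016]
(422, 204) [ 0.615 -0.278  0.016]
(456, 241) [ 0.523 -0.363  0.016]
(311, 236) [ 0.526 -0.001  0.016]
```

View pics/m2.png

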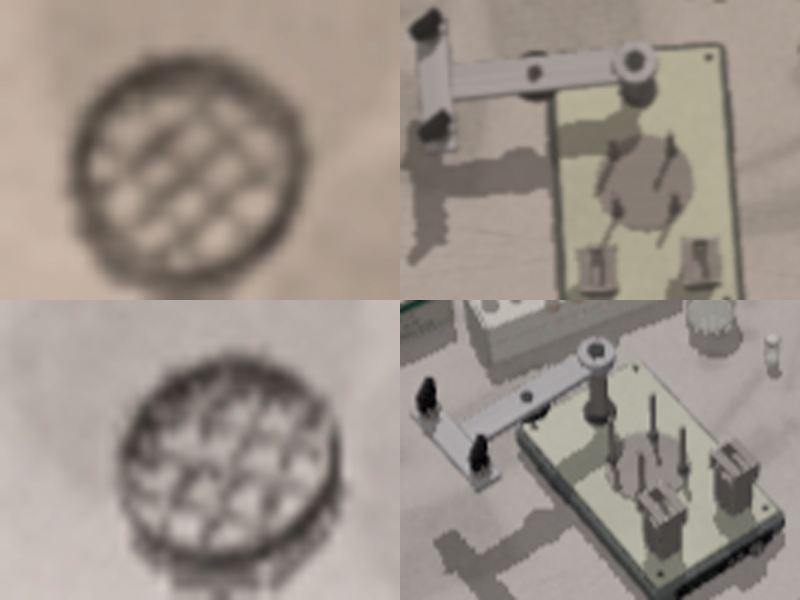

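Run:
```python
from h import *
a=np.linspace(0,2*np.pi,73)
def circ(c,rad,z): return np.c_[c[0]+rad*np.cos(a),c[1]+rad*np.sin(a),np.full(73,z)]
# top: outer edges of sieve in crop: x 72..305,y 55..295 -> orig
c=atz('top',(150+18.9,264+17.2),.012); print(c)
for n,o,f in(('top',(150,264),(0,0)),('side',(180,345),(0,300))):
  for rad,z in((.028,0),(.028,.016),(.026,.016),(.026,.011),(.026,.005)):
    p=(proj(n,circ(c,rad,z))-o)*10+f; print(n,rad,z,'x',p[:,0].min().round(),p[:,0].max().round(),'y',p[:,1].min().round(),p[:,1].max().round())
```

```text
[0.40376429 0.34620255 0.012     ]
top 0.028 0 x 89.0 314.0 y 66.0 290.0
top 0.028 0.016 x 71.0 299.0 y 57.0 284.0
top 0.026 0.016 x 79.0 291.0 y 65.0 276.0
top 0.026 0.011 x 85.0 295.0 y 68.0 278.0
top 0.026 0.005 x 91.0 301.0 y 71.0 280.0
side 0.028 0 x 128.0 348.0 y 381.0 583.0
side 0.028 0.016 x 118.0 340.0 y 353.0 556.0
side 0.026 0.016 x 126.0 332.0 y 360.0 548.0
side 0.026 0.011 x 129.0 335.0 y 369.0 557.0
side 0.026 0.005 x 133.0 338.0 y 379.0 567.0
```

```bash
cat >> h.py <<'E'
def avg(n,k=4): return np.mean([r.capture(n).astype(float) for _ in range(k)],0).astype(np.float32)
def ortho(n,im,c,z,h=.04,m=.0005):
    k=int(2*h/m); g=(np.arange(k)-k/2)*m
    X,Y=np.meshgrid(g,g); P=np.c_[c[0]-Y.ravel(),c[1]-X.ravel(),np.full(k*k,z)]
    q=proj(n,P).astype(np.float32).reshape(k,k,2)
    return cv2.remap(im,q[...,0].copy(),q[...,1].copy(),cv2.INTER_CUBIC)
E
python3 - <<'E'
from h import *
t=cv2.cvtColor(avg('top',6),cv2.COLOR_RGB2GRAY);s=cv2.cvtColor(avg('side',6),cv2.COLOR_RGB2GRAY)
def ncc(a,b,w): 
    a=a-(a*w).sum()/w.sum(); b=b-(b*w).sum()/w.sum(); return (w*a*b).sum()/np.sqrt((w*a*a).sum()*(w*b*b).sum())
def best(c,z,r0,r1):
    A=ortho('top',t,c,z);B=ortho('side',s,c,z)
    g=np.arange(160)-80; rr=np.hypot(*np.meshgrid(g,g))*.5
    w=((rr>r0)&(rr<r1)).astype(float)
    res=[(ncc(A,np.roll(B,(dy,dx),(0,1)),w),dx/2,dy/2) for dx in range(-12,13) for dy in range(-12,13)]
    return max(res)
for nm,px in(('sieve',(168.5,280.8)),('disc',(221,284)),('pan',(189,238))):
    c=atz('top',px,.012); print(nm)
    for z in(.0,.005,.008,.011,.012,.016,.02): print(z,'in',np.round(best(c,z,0,19),2),'rim',np.round(best(c,z,21,33),2))
E
```

```text
sieve
0.0 in [ 0.76 -3.    1.5 ] rim [ 0.76 -4.    4.  ]
0.005 in [ 0.79 -1.   -0.5 ] rim [ 0.71 -3.    2.5 ]
0.008 in [ 0.8  0.  -2. ] rim [ 0.69 -1.5   1.  ]
0.011 in [ 0.8  1.  -3. ] rim [ 0.69 -0.5   0.  ]
0.012 in [ 0.8  1.  -3.5] rim [ 0.68  0.   -0.5 ]
0.016 in [ 0.78  2.5  -5.  ] rim [ 0.69  1.5  -2.  ]
0.02 in [ 0.72  3.5  -6.  ] rim [ 0.71  3.   -3.5 ]
disc
0.0 in [ 0.61 -6.    6.  ] rim [ 0.84 -5.    4.  ]
0.005 in [ 0.59 -4.    4.  ] rim [ 0.84 -3.5   2.  ]
0.008 in [ 0.58 -3.    3.  ] rim [ 0.84 -2.5   1.  ]
0.011 in [ 0.57 -2.    1.5 ] rim [ 0.84 -1.   -0.5 ]
0.012 in [ 0.57 -1.5   1.  ] rim [ 0.84 -0.5  -1.  ]
0.016 in [ 0.56  0.   -0.5 ] rim [ 0.84  0.5  -2.5 ]
0.02 in [ 0.54  1.5  -2.  ] rim [ 0.84  2.   -4.  ]
pan
0.0 in [ 0.5  3.5 -4.5] rim [ 0.82 -4.5   5.  ]
0.005 in [ 0.45  6.   -6.  ] rim [ 0.79 -3.    3.  ]
0.008 in [ 0.42  6.   -6.  ] rim [ 0.78 -2.    1.5 ]
0.011 in [ 0.35  6.   -6.  ] rim [ 0.77 -1.    0.5 ]
0.012 in [ 0.33  6.   -6.  ] rim [ 0.77 -0.5   0.  ]
0.016 in [ 0.37  2.5  -1.  ] rim [ 0.79  1.   -1.5 ]
0.02 in [ 0.5  5.  -3. ] rim [ 0.8  2.5 -3. ]
```

```bash
cat >> h.py <<'E'
def go(x,y,z,yaw):
    s=r.get_state(); Rt=R.from_euler('xyz',s['eef_rot'],degrees=True); T=R.from_euler('xyz',[180,0,yaw],degrees=True)
    d=Rt.inv().apply(np.array([x,y,z])-s['tcp_pos'])*1000; w=(Rt.inv()*T).as_rotvec()
    print('row',d.round(1).tolist(),w.round(4).tolist())
E
python3 - <<'E'
from h import *
f=3.0075
def T(u,v): return (230+(u-400)/f,174+v/f)
def S(u,v): return (215+(u-400)/f,208+(v-300)/f)
print('post',tri(T(635,62),S(597,350)))
print('seat top',atz('top',T(647,183),.042),'side',atz('side',S(653,465),.042))
print('wingA',tri(T(430,20),S(428,388)),'wingB',tri(T(437,122),S(480,450)))
print('slots',tri(T(598,262),S(663,503)),tri(T(701,258),S(735,457)))
for u in((613,148),(670,138),(616,200),(675,200)): print('rod',atz('top',T(*u),.110))
e1,e2=atz('top',T(556,95),.039),atz('top',T(722,45),.039);print('corners',e1,e2,atz('top',T(742,290),.039))
go(.5,-.2,.25,180)
E
```

```text
post (array([0.59973126, 0.00493919, 0.13921827]), np.float64(0.0006063514704604829))
seat top [ 0.52373568 -0.00429342  0.042     ] side [ 0.52271317 -0.00781124  0.042     ]
wingA (array([0.62267331, 0.1611241 , 0.16168196]), np.float64(0.0007853449668837094)) wingB (array([0.54390081, 0.15173437, 0.15644873]), np.float64(0.002476812291808592))
slots (array([0.44711722, 0.02825293, 0.10416477]), np.float64(0.004685408313400791)) (array([ 0.45229183, -0.05049028,  0.1097838 ]), np.float64(0.0023905004379503212))
rod [0.53791493 0.02119451 0.11      ]
rod [ 0.54706565 -0.02304044  0.11      ]
rod [0.4967703  0.01746027 0.11      ]
rod [ 0.49797641 -0.02830434  0.11      ]
corners [0.59620967 0.07310859 0.039     ] [ 0.64244029 -0.0628485   0.039     ] [ 0.43833895 -0.08365024  0.039     ]
row [-374.3, 287.8, -4.4] [0.0, -0.0, 0.4218]
```

```bash
python3 -m pendant '[[-374,288,-4,0,0,0.522],[-374,288,-4,0,0,0.522],[-374,288,-4,0,0,0.522],[-374,288,-4,0,0,0.522],[-374,288,-4,0,0,0.522],[-374,288,-4,0,0,0.522],[-374,288,-4,0,0,0.522],[-374,288,-4,0,0,0.522],[-374,288,-4,0,0,0.522],[-374,288,-4,0,0,0.522],[-374,288,-4,0,0,0.522]]' 87.6 20; python3 -c "
from h import *
go(.513,.301,.2,-174.3)"
```

```text
time_s: 2.58
tcp_pos: [0.4992, -0.2008, 0.2496]
eef_rot: [-180.0, -0.0, 174.2]
contact_force: [0.2, -0.2, 0.1]
gripper_width: 0.0875
gripper_force: 0.0
row [37.0, 500.6, 49.6] [-0.0, -0.0001, -0.2009]
```

```bash
python3 -m pendant '[[37,500,0,0,0,-0.2],[37,500,0,0,0,-0.2],[37,500,0,0,0,-0.2],[37,500,0,0,0,-0.2],[37,500,0,0,0,-0.2],[37,500,0,0,0,-0.2],[37,500,0,0,0,-0.2],[37,500,0,0,0,-0.2],[37,500,0,0,0,-0.2],[37,500,0,0,0,-0.2],[37,500,50,0,0,-0.2],[37,500,50,0,0,-0.2]]'
python3 - <<'E'
from h import *
t0=avg('top',4);s0=avg('side',4)
a=cv2.resize(t0[150:345,340:560],(440,390)); b=cv2.resize(s0[150:300,300:510],(360,257),interpolation=cv2.INTER_CUBIC)
o=np.zeros((390,800,3)); o[:,:440]=a; o[:257,440:]=b; cv2.imwrite('pics/m3.png',o[:,:,::-1])
E
```

```text
time_s: 4.08
tcp_pos: [0.5114, 0.298, 0.1968]
eef_rot: [-179.8, -0.3, -174.4]
contact_force: [-0.1, 0.4, -0.4]
gripper_width: 0.0879
gripper_force: 0.0[ WARN:0@3.425] global loadsave.cpp:1063 imwrite_ Unsupported depth image for selected encoder is fallbacked to CV_8U.
```

View pics/m3.png

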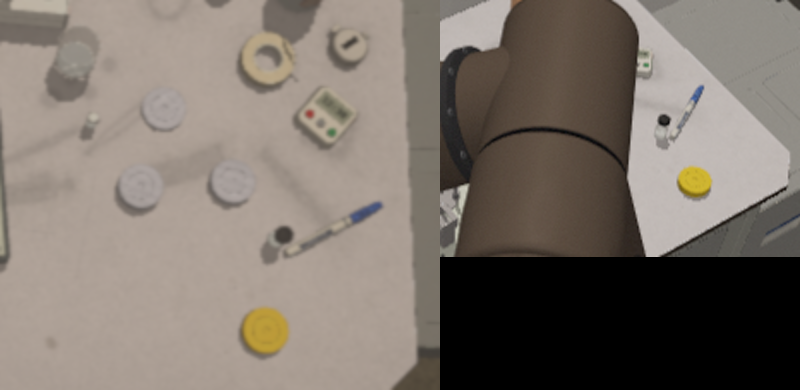

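```bash
python3 -c "
from h import *
print(r.get_state()['joints'])
go(.513,.302,.026,-174.3)"
```

```text
[ 4.92315144e+01  1.49188377e+01 -1.34599595e+01  9.34641356e-03
 -6.15175323e+01 -1.33522119e+02]
row [0.4, 0.4, 174.8] [0.0011, 0.0014, 0.0002]
```

```bash
python3 -m pendant '[[0,0,100,0,0,0],[0,0,140,0,0,0],[0,0,160,0,0,0],[0.4,0.4,175,0,0,0],[0.4,0.4,175,0,0,0],[0.4,0.4,175,0,0,0]]' 87.6 10
python3 -m pendant '[[0,0,0,0,0,0],[0,0,0,0,0,0],[0,0,0,0,0,0],[0,0,0,0,0,0],[0,0,0,0,0,0],[0,0,0,0,0,0]]' 40 6
python3 -m pendant '[[0,0,0,0,0,0],[0,0,0,0,0,0],[0,0,0,0,0,0],[0,0,0,0,0,-0.15],[0,0,0,0,0,-0.3],[0,0,0,0,0,-0.45],[0,0,0,0,0,-0.6],[0,0,0,0,0,-0.75],[0,0,0,0,0,-0.9],[0,0,0,0,0,-1.05],[0,0,0,0,0,-1.2],[0,0,0,0,0,-1.35],[0,0,0,0,0,-1.5],[0,0,0,0,0,-1.571],[0,0,0,0,0,-1.571]]' 80
python3 -m pendant '[[0,0,0,0,0,0],[0,0,0,0,0,0],[0,0,0,0,0,0],[0,0,0,0,0,0],[0,0,0,0,0,0],[0,0,0,0,0,0]]' 40 6
```

```text
time_s: 5.22
tcp_pos: [0.5133, 0.3026, 0.0263]
eef_rot: [179.9, 0.1, -174.3]
contact_force: [-0.8, -0.1, 1.0]
gripper_width: 0.0879
gripper_force: 0.0
time_s: 5.98
tcp_pos: [0.5126, 0.3019, 0.0249]
eef_rot: [180.0, 0.0, -174.3]
contact_force: [-0.5, 0.6, 3.6]
gripper_width: 0.056
gripper_force: 6.0
time_s: 7.85
tcp_pos: [0.5124, 0.3015, 0.0244]
eef_rot: [180.0, -0.0, -84.3]
contact_force: [-0.4, 0.1, 0.5]
gripper_width: 0.0801
gripper_force: 0.0
time_s: 8.6
tcp_pos: [0.5124, 0.3016, 0.0245]
eef_rot: [-180.0, -0.0, -84.3]
contact_force: [-0.4, -0.2, 0.8]
gripper_width: 0.0558
gripper_force: 6.0
```

```bash
python3 -m pendant '[[0,0,-1,0,0,0],[0,0,-1,0,0,0],[0,0,-1,0,0,0],[0,0,-30,0,0,0],[0,0,-60,0,0,0],[0,0,-110,0,0,0],[0,0,-170,0,0,0],[0,0,-225,0,0,0.1],[0,0,-225,0,0,0.1]]' 40 25
cat >> h.py <<'E'
def ov(n,im,C,th,box,sz=(400,300),draw=True):
    x0,y0,w,h=box; k=sz[0]/w
    o=cv2.resize(np.clip(im[y0:y0+h,x0:x0+w,::-1],0,255).astype(np.uint8),sz,interpolation=cv2.INTER_CUBIC)
    if draw:
        Rz=np.array([[np.cos(th),-np.sin(th)],[np.sin(th),np.cos(th)]]); a=np.linspace(0,6.283,60)
        def pl(P,col):
            P=np.array(P); Q=np.c_[C+P[:,:2]@Rz.T,P[:,2]]; q=((proj(n,Q)+.5-[x0,y0])*k).astype(np.int32)
            cv2.polylines(o,[q.reshape(-1,1,2)],False,col,1)
        for sx in(-1,1):
            for sy in(-1,1):
                b=np.array([sx,sy])*.033/2**.5; pl([[*b,.042],[*b,.110]],(0,0,255))
        pl([[-.078,.04,.11],[-.078,.04,.113]],(255,0,0));pl([[-.092,.04,.115],[-.064,.04,.115]],(255,0,0));pl([[-.092,-.04,.115],[-.064,-.04,.115]],(255,0,0))
        pl(np.c_[.006*np.cos(a)+.078,.006*np.sin(a),0*a+.129],(255,0,255))
    return o
E
python3 - <<'E'
from h import *
t=avg('top',4);s=avg('side',4)
np.save('t1.npy',t);np.save('s1.npy',s)
C=np.array([.5235,-.0045]);th=np.radians(5.7);bt=(274,186,80,60+12-12);bt=(270,185,100,75*1);bs=(250,215,100,75)
bt=(268,200,100,75)
cv2.imwrite('pics/m4.png',np.vstack([np.hstack([ov('top',t,C,th,bt,draw=False),ov('top',t,C,th,bt)]),np.hstack([ov('side',s,C,th,bs,draw=False),ov('side',s,C,th,bs)])]))
E
```

```text
time_s: 9.72
tcp_pos: [0.5142, 0.303, 0.255]
eef_rot: [-179.6, 0.4, -90.0]
contact_force: [0.7, 0.9, -1.5]
gripper_width: 0.055
gripper_force: 25.0
```

View pics/m4.png

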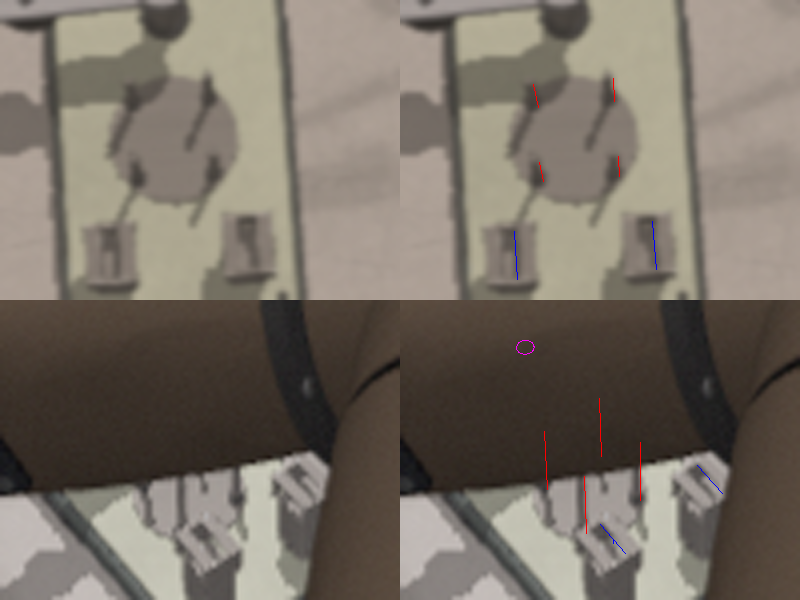

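Run:
```python
from h import *
im={'top':np.load('t1.npy').mean(2).astype(np.float32),'side':cv2.imread('pics/side0.png').astype(np.float32).mean(2)}
def pts(C,th,off):
    P=[];Rz=np.array([[np.cos(th),-np.sin(th)],[np.sin(th),np.cos(th)]])
    for sx in(-1,1):
        for sy in(-1,1):
            b=C+Rz@(np.array([sx,sy])*.033/2**.5+off)
            for z in np.linspace(.055,.109,14): P.append([*b,z])
    return P
def sc(n,C,th):
    def m(off):
        q=proj(n,pts(C,th,off)).astype(np.float32); return cv2.remap(im[n],q[:,0].copy(),q[:,1].copy(),cv2.INTER_LINEAR).mean()
    v=np.array([0,.008]) if n=='top' else np.array([.54,.84])*.007
    return (m(v)+m(-v))/2-m(np.zeros(2))
for n in im:
    L=[(sc(n,np.array([x,y]),np.radians(th)),x,y,th) for x in np.arange(.514,.533,.001) for y in np.arange(-.014,.006,.001) for th in(2,4,5.7,7.5)]
    L.sort(reverse=True); print(n,np.round(L[:8],4)); w=np.array(L[:40]); print(w.mean(0).round(4))
```

```text
Traceback (most recent call last):
  File "h.py", line 12, in proj
    K,rv,t=cam(n); return cv2.projectPoints(np.array(P,float).reshape(-1,1,3),rv,t,K,None)[0].reshape(-1,2)
           ~~~^^^
  File "h.py", line 5, in cam
    p=r.camera_params(n); return np.array(p['mtx'],float),np.array(p['rvec'],float).ravel(),np.array(p['tvec'],float).ravel()
ValueError: time passes only in moves, steps and waits
```

```bash
sed -i 's/^def cam(n):/import functools\n@functools.lru_cache(None)\ndef cam(n):/' h.py
python3 - <<'E'
from h import *
im={'top':np.load('t1.npy').mean(2).astype(np.float32),'side':cv2.imread('pics/side0.png').astype(np.float32).mean(2)}
def pts(C,th,off):
    P=[];Rz=np.array([[np.cos(th),-np.sin(th)],[np.sin(th),np.cos(th)]])
    for sx in(-1,1):
        for sy in(-1,1):
            b=C+Rz@(np.array([sx,sy])*.033/2**.5+off)
            for z in np.linspace(.055,.109,14): P.append([*b,z])
    return P
def sc(n,C,th):
    def m(off):
        q=proj(n,pts(C,th,off)).astype(np.float32); return cv2.remap(im[n],q[:,0].copy(),q[:,1].copy(),cv2.INTER_LINEAR).mean()
    v=np.array([0,.008]) if n=='top' else np.array([.54,.84])*.007
    return (m(v)+m(-v))/2-m(np.zeros(2))
for n in im:
    L=[(sc(n,np.array([x,y]),np.radians(th)),x,y,th) for x in np.arange(.514,.533,.001) for y in np.arange(-.014,.006,.001) for th in(2,4,5.7,7.5)]
    L.sort(reverse=True); print(n,np.round(L[:6],4)); w=np.array(L[:40]); print(w.mean(0).round(4))
E
```

```text
top [[ 5.22654e+01  5.18000e-01 -2.00000e-03  5.70000e+00]
 [ 5.22467e+01  5.19000e-01 -2.00000e-03  5.70000e+00]
 [ 5.13863e+01  5.17000e-01 -2.00000e-03  5.70000e+00]
 [ 5.13747e+01  5.20000e-01 -2.00000e-03  5.70000e+00]
 [ 5.13596e+01  5.18000e-01 -2.00000e-03  7.50000e+00]
 [ 5.13201e+01  5.19000e-01 -2.00000e-03  7.50000e+00]]
[ 4.96127e+01  5.18600e-01 -2.00000e-03  6.03750e+00]
side [[ 6.76971e+01  5.23000e-01 -2.00000e-03  5.70000e+00]
 [ 6.71384e+01  5.22000e-01 -1.00000e-03  5.70000e+00]
 [ 6.65457e+01  5.25000e-01 -3.00000e-03  5.70000e+00]
 [ 6.64666e+01  5.24000e-01 -2.00000e-03  5.70000e+00]
 [ 6.64523e+01  5.20000e-01 -0.00000e+00  5.70000e+00]
 [ 6.62697e+01  5.21000e-01 -1.00000e-03  5.70000e+00]]
[ 6.36619e+01  5.22200e-01 -1.00000e-03  5.15250e+00]
```

```bash
python3 -c "
from h import *
go(.5225,-.002,.25,-174.3)"
```

```text
row [303.3, -10.3, -1.2] [0.0, -0.0023, 1.4714]
```

```bash
python3 -m pendant '[[50,-2,0,0,0,0.15],[100,-4,0,0,0,0.3],[150,-6,0,0,0,0.45],[190,-7,0,0,0,0.6],[230,-8,0,0,0,0.75],[260,-9,0,0,0,0.9],[285,-10,0,0,0,1.05],[303,-10,0,0,0,1.2],[303,-10,0,0,0,1.35],[303,-10,0,0,0,1.4714],[303,-10,0,0,0,1.4714],[303,-10,0,0,0,1.4714],[303,-10,0,0,0,1.4714]]'; python3 -c "
from h import *
go(.5225,-.002,.14,-174.3)"
```

```text
time_s: 11.75
tcp_pos: [0.5224, -0.0013, 0.2494]
eef_rot: [-180.0, -0.0, -174.2]
contact_force: [0.7, 0.4, -0.0]
gripper_width: 0.0553
gripper_force: 25.0
row [-0.1, -0.7, 109.4] [-0.0001, -0.0002, 0.0016]
```

```bash
python3 -m pendant '[[0,-0.5,50,0,0,0],[0,-0.5,90,0,0,0],[0,-0.5,109,0,0,0],[0,-0.5,109,0,0,0],[0,-0.5,114,0,0,0],[0,-0.5,119,0,0,0],[0,-0.5,122,0,0,0],[0,-0.5,122,0,0,0]]'
```

```text
time_s: 12.75
tcp_pos: [0.5226, -0.0019, 0.1277]
eef_rot: [180.0, 0.0, -174.3]
contact_force: [0.8, -0.7, -1.6]
gripper_width: 0.0552
gripper_force: 25.0
```

```bash
python3 -m pendant '[[0,0,10,0,0,0],[0,0,20,0,0,0],[0,0,30,0,0,0],[0,0,40,0,0,0],[0,0,50,0,0,0],[0,0,56,0,0,0],[0,0,58,0,0,0],[0,0,59.5,0,0,0],[0,0,59.5,0,0,0]]'
```

```text
time_s: 13.88
tcp_pos: [0.5226, -0.0019, 0.0682]
eef_rot: [180.0, 0.0, -174.3]
contact_force: [2.0, -2.8, 0.6]
gripper_width: 0.0557
gripper_force: 25.0
```

```bash
python3 -m pendant '[[0,0,0.5,0,0,0],[0,0,1,0,0,0],[0,0,1.5,0,0,0],[0,0,1.5,0,0,0]]'; python3 -m pendant '[[0,0,0,0,0,0],[0,0,0,0,0,0],[0,0,0,0,0,0],[0,0,-10,0,0,0],[0,0,-40,0,0,0],[0,0,-90,0,0,0],[0,0,-140,0,0,0],[0,0,-184,0,0,0],[0,0,-184,0,0,0]]' 87 ; python3 -c "
from h import *
go(.404,.347,.24,-174.3)"
```

```text
time_s: 14.38
tcp_pos: [0.5226, -0.0018, 0.0667]
eef_rot: [180.0, 0.0, -174.3]
contact_force: [2.1, -1.4, 1.3]
gripper_width: 0.0554
gripper_force: 25.0
time_s: 15.5
tcp_pos: [0.5242, -0.0016, 0.2552]
eef_rot: [179.9, 0.4, -174.3]
contact_force: [0.2, 0.5, -0.9]
gripper_width: 0.0868
gripper_force: 0.0
row [85.0, 358.8, 15.0] [0.0012, 0.0077, 0.0003]
```

```bash
cat >> h.py <<'E'
def chk(obj):
    a=cv2.imread('pics/top0.png').astype(float); b=r.capture('top')[:,:,::-1].astype(float)
    for k,(u,v) in obj.items(): print(k,np.abs(a-b)[v-14:v+15,u-14:u+15].mean().round(1))
OBJ=dict(sieve=(168,281),p16=(221,284),A=(410,243),B=(422,204),Cc=(456,241))
E
python3 -c "
from h import *
chk(OBJ)"
python3 -m pendant '[[85,358,15,0,0,0],[85,358,15,0,0,0],[85,358,15,0,0,0],[85,358,15,0,0,0],[85,358,15,0,0,0],[85,358,15,0,0,0],[85,358,15,0,0,0],[85,358,15,0,0,0],[85,358,15,0,0,0]]' 87.6; python3 -c "
from h import *
go(.4038,.3465,.026,-174.3)"
```

```text
sieve 57.7
p16 86.9
A 21.6
B 22.5
Cc 22.0
time_s: 16.68
tcp_pos: [0.4025, 0.3448, 0.2353]
eef_rot: [-180.0, -0.0, -174.4]
contact_force: [-0.3, -0.5, 0.1]
gripper_width: 0.0877
gripper_force: 0.0
row [-1.5, 1.7, 209.3] [-0.0006, -0.0005, -0.0012]
```

```bash
python3 -m pendant '[[-60,-120,0,0,0,0],[-60,-180,0,0,0,0],[-60,-250,0,0,0,0],[-60,-250,0,0,0,0],[-60,-250,0,0,0,0]]'
python3 - <<'E'
from h import *
t=avg('top',2);s=avg('side',2)
o=np.hstack([cv2.resize(t[180:330,130:330],(400,300)),cv2.resize(s[250:430,90:330],(400,300))])
cv2.imwrite('pics/m5.png',np.clip(o[:,:,::-1],0,255).astype(np.uint8))
E
```

```text
time_s: 17.3
tcp_pos: [0.4869, 0.0987, 0.2358]
eef_rot: [-180.0, 0.0, -174.6]
contact_force: [-0.3, -0.5, 0.5]
gripper_width: 0.0879
gripper_force: 0.0
```

View pics/m5.png

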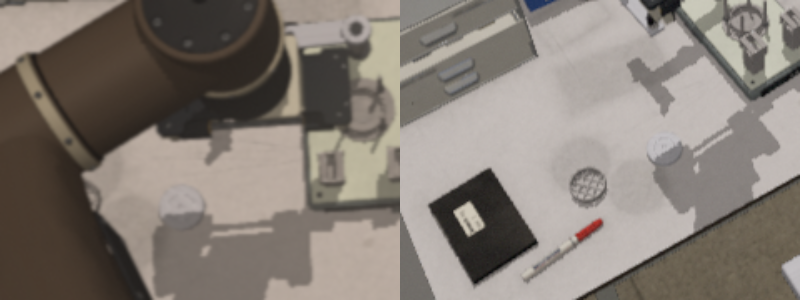

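```bash
python3 -c "
from h import *
go(.4038,.3465,.026,-174.3)"
```

```text
row [58.9, 250.3, 209.8] [0.0003, 0.0004, -0.0011]
```

```bash
python3 -m pendant '[[59,250,0,0,0,0],[59,250,0,0,0,0],[59,250,0,0,0,0],[59,250,0,0,0,0],[59,250,0,0,0,0],[59,250,0,0,0,0],[59,250,60,0,0,0],[59,250,120,0,0,0],[59,250,170,0,0,0],[59,250,195,0,0,0],[59,250,210,0,0,0],[59,250,210,0,0,0],[59,250,210,0,0,0]]' 87.6
python3 -m pendant '[[0,0,0,0,0,0],[0,0,0,0,0,0],[0,0,0,0,0,0],[0,0,0,0,0,0],[0,0,0,0,0,0],[0,0,0,0,0,0]]' 40 6
python3 -m pendant '[[0,0,0,0,0,0],[0,0,0,0,0,0],[0,0,0,0,0,0],[0,0,0,0,0,-0.15],[0,0,0,0,0,-0.3],[0,0,0,0,0,-0.45],[0,0,0,0,0,-0.6],[0,0,0,0,0,-0.75],[0,0,0,0,0,-0.9],[0,0,0,0,0,-1.05],[0,0,0,0,0,-1.2],[0,0,0,0,0,-1.35],[0,0,0,0,0,-1.5],[0,0,0,0,0,-1.571],[0,0,0,0,0,-1.571]]' 80
python3 -m pendant '[[0,0,0,0,0,0],[0,0,0,0,0,0],[0,0,0,0,0,0],[0,0,0,0,0,0],[0,0,0,0,0,0],[0,0,0,0,0,0]]' 40 6
```

```text
time_s: 19.12
tcp_pos: [0.4039, 0.3465, 0.0267]
eef_rot: [179.9, 0.1, -174.3]
contact_force: [0.1, 0.7, -0.3]
gripper_width: 0.0875
gripper_force: 0.0
time_s: 19.88
tcp_pos: [0.4034, 0.3462, 0.0258]
eef_rot: [180.0, 0.0, -174.3]
contact_force: [-1.5, 0.8, 3.9]
gripper_width: 0.0554
gripper_force: 6.0
time_s: 21.75
tcp_pos: [0.4032, 0.3459, 0.0255]
eef_rot: [180.0, -0.0, -84.3]
contact_force: [-0.9, -0.5, 0.6]
gripper_width: 0.08
gripper_force: 0.0
time_s: 22.5
tcp_pos: [0.4033, 0.3459, 0.0255]
eef_rot: [180.0, -0.0, -84.3]
contact_force: [-0.4, -1.3, -0.9]
gripper_width: 0.0557
gripper_force: 6.0
```

Lift and measure, then carry over.

```bash
python3 -m pendant '[[0,0,-1,0,0,0],[0,0,-1,0,0,0],[0,0,-1,0,0,0],[0,0,-30,0,0,0],[0,0,-60,0,0,0],[0,0,-110,0,0,0],[0,0,-170,0,0,0],[0,0,-225,0,0,0],[0,0,-225,0,0,0]]' 40 25; python3 -c "
from h import *
go(.5226,-.002,.25,-174.3)"
```

```text
time_s: 23.62
tcp_pos: [0.4048, 0.3478, 0.2556]
eef_rot: [-179.7, 0.4, -84.3]
contact_force: [-0.7, 0.4, -2.3]
gripper_width: 0.0552
gripper_force: 25.0
row [359.8, -82.3, 3.6] [0.0006, 0.0101, 1.5714]
```

```bash
python3 -m pendant '[[50,-12,0,0,0,0.15],[100,-24,0,0,0,0.3],[150,-36,0,0,0,0.45],[200,-48,0,0,0,0.6],[250,-60,0,0,0,0.75],[300,-70,0,0,0,0.9],[340,-78,0,0,0,1.05],[360,-82,0,0,0,1.2],[360,-82,0,0,0,1.35],[360,-82,0,0,0,1.5],[360,-82,0,0,0,1.571],[360,-82,0,0,0,1.571],[360,-82,0,0,0,1.571]]'; python3 -c "
from h import *
go(.5226,-.002,.125,-174.3)"
```

```text
time_s: 25.25
tcp_pos: [0.5205, -0.0041, 0.2501]
eef_rot: [-180.0, -0.0, -174.2]
contact_force: [-0.4, 0.7, -0.1]
gripper_width: 0.0552
gripper_force: 25.0
row [-2.4, 1.9, 125.1] [-0.0001, -0.0007, 0.0016]
```

```bash
python3 -m pendant '[[-2.4,1.9,50,0,0,0],[-2.4,1.9,90,0,0,0],[-2.4,1.9,108,0,0,0],[-2.4,1.9,108,0,0,0],[-2.4,1.9,115,0,0,0],[-2.4,1.9,120,0,0,0],[-2.4,1.9,125,0,0,0],[-2.4,1.9,125,0,0,0]]';python3 -m pendant '[[0,0,10,0,0,0],[0,0,20,0,0,0],[0,0,30,0,0,0],[0,0,36,0,0,0],[0,0,38,0,0,0],[0,0,40,0,0,0],[0,0,40,0,0,0]]'
```

```text
time_s: 26.25
tcp_pos: [0.5228, -0.002, 0.1254]
eef_rot: [-180.0, -0.0, -174.3]
contact_force: [0.1, -0.2, -1.0]
gripper_width: 0.0552
gripper_force: 25.0
time_s: 27.12
tcp_pos: [0.523, -0.0019, 0.0856]
eef_rot: [180.0, 0.0, -174.3]
contact_force: [0.0, 0.5, -1.1]
gripper_width: 0.0551
gripper_force: 25.0
```

```bash
python3 -m pendant '[[0,0,0.7,0,0,0],[0,0,1.4,0,0,0],[0,0,2,0,0,0],[0,0,2,0,0,0]]'; python3 -m pendant '[[0,0,0,0,0,0],[0,0,0,0,0,0],[0,0,0,0,0,0],[0,0,-10,0,0,0],[0,0,-40,0,0,0],[0,0,-90,0,0,0],[0,0,-140,0,0,0],[0,0,-165,0,0,0],[0,0,-165,0,0,0]]' 87 ;  python3 - <<'E'
from h import *
t=avg('top',3);s=avg('side',3)
def g(x): return cv2.resize(x,(400,300),interpolation=cv2.INTER_CUBIC)
o=np.hstack([g(t[180:270,390:510]),g(s[170:260,320:440])])
cv2.imwrite('pics/m6.png',np.clip(o[:,:,::-1],0,255).astype(np.uint8))
E
```

```text
time_s: 27.62
tcp_pos: [0.5229, -0.0019, 0.0835]
eef_rot: [-180.0, -0.0, -174.3]
contact_force: [1.0, -0.2, -1.1]
gripper_width: 0.055
gripper_force: 25.0
time_s: 28.75
tcp_pos: [0.524, -0.0017, 0.2518]
eef_rot: [179.9, 0.3, -174.3]
contact_force: [-0.4, -0.2, -0.4]
gripper_width: 0.0869
gripper_force: 0.0
```

View pics/m6.png

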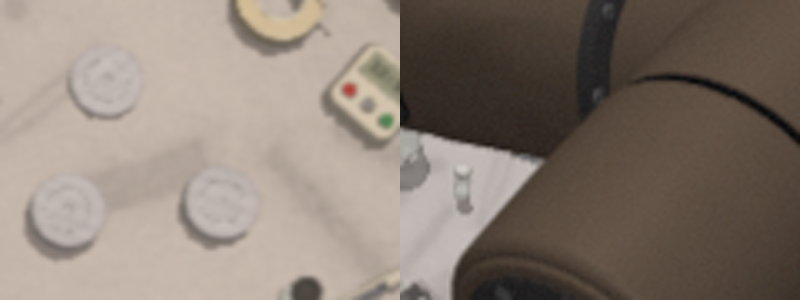

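```bash
python3 -c "
from h import *
for n,p,z in(('A',(410.1,243.3),.015),('C',(456,241.2),.014),('B',(421.5,204.6),.009),('vial',(386,210),.03)): print(n,atz('top',p,z).round(4))
a=atz('top',(410.1,243.3),.015); go(a[0],a[1],.0215,-174.3)
"
```

```text
A [ 0.5139 -0.2483  0.015 ]
C [ 0.5224 -0.363   0.014 ]
B [ 0.6153 -0.278   0.009 ]
vial [ 0.5939 -0.1862  0.03  ]
row [32.6, -244.1, 226.3] [-0.0004, -0.0018, -0.0001]
```

```bash
python3 -m pendant '[[33,-244,0,0,0,0],[33,-244,0,0,0,0],[33,-244,0,0,0,0],[33,-244,0,0,0,0],[33,-244,0,0,0,0],[33,-244,60,0,0,0],[33,-244,120,0,0,0],[33,-244,170,0,0,0],[33,-244,205,0,0,0],[33,-244,220,0,0,0],[33,-244,226,0,0,0],[33,-244,226,0,0,0]]' 87.6
python3 -m pendant '[[0,0,0,0,0,0],[0,0,0,0,0,0],[0,0,0,0,0,0],[0,0,0,0,0,0],[0,0,0,0,0,0],[0,0,0,0,0,0]]' 40 6
python3 -m pendant '[[0,0,0,0,0,0],[0,0,0,0,0,0],[0,0,0,0,0,0],[0,0,0,0,0,-0.15],[0,0,0,0,0,-0.3],[0,0,0,0,0,-0.45],[0,0,0,0,0,-0.6],[0,0,0,0,0,-0.75],[0,0,0,0,0,-0.9],[0,0,0,0,0,-1.05],[0,0,0,0,0,-1.2],[0,0,0,0,0,-1.35],[0,0,0,0,0,-1.5],[0,0,0,0,0,-1.571],[0,0,0,0,0,-1.571]]' 80
python3 -m pendant '[[0,0,0,0,0,0],[0,0,0,0,0,0],[0,0,0,0,0,0],[0,0,0,0,0,0],[0,0,0,0,0,0],[0,0,0,0,0,0]]' 40 6
```

```text
time_s: 30.55
tcp_pos: [0.5149, -0.248, 0.0233]
eef_rot: [-180.0, 0.1, -174.3]
contact_force: [0.5, -0.6, 0.0]
gripper_width: 0.0874
gripper_force: 0.0
time_s: 31.3
tcp_pos: [0.5145, -0.2481, 0.0229]
eef_rot: [-180.0, 0.0, -174.3]
contact_force: [-1.0, 1.1, 4.2]
gripper_width: 0.0556
gripper_force: 6.0
time_s: 33.17
tcp_pos: [0.5143, -0.248, 0.0225]
eef_rot: [180.0, 0.0, -84.3]
contact_force: [-0.3, -1.3, 0.4]
gripper_width: 0.08
gripper_force: 0.0
time_s: 33.92
tcp_pos: [0.5144, -0.248, 0.0226]
eef_rot: [-180.0, -0.0, -84.3]
contact_force: [0.6, 0.4, 0.1]
gripper_width: 0.0554
gripper_force: 6.0
```

```bash
python3 -m pendant '[[0,0,-1,0,0,0],[0,0,-1,0,0,0],[0,0,-1,0,0,0],[0,0,-30,0,0,0],[0,0,-60,0,0,0],[0,0,-110,0,0,0],[0,0,-170,0,0,0],[0,0,-220,0,0,0],[0,0,-228,0,0,0],[0,0,-228,0,0,0]]' 40 30; python3 -c "
from h import *
go(.5228,-.002,.25,-174.3)"
```

```text
time_s: 35.17
tcp_pos: [0.5141, -0.2478, 0.2506]
eef_rot: [-180.0, 0.0, -84.3]
contact_force: [-0.0, 0.7, -2.1]
gripper_width: 0.0551
gripper_force: 30.0
row [-243.8, -33.0, 0.7] [-0.0004, 0.0009, 1.5707]
```

```bash
python3 -m pendant '[[-40,-5,0,0,0,0.15],[-80,-11,0,0,0,0.3],[-120,-17,0,0,0,0.45],[-160,-22,0,0,0,0.6],[-200,-28,0,0,0,0.75],[-230,-32,0,0,0,0.9],[-244,-33,0,0,0,1.05],[-244,-33,0,0,0,1.2],[-244,-33,0,0,0,1.35],[-244,-33,0,0,0,1.5],[-244,-33,0,0,0,1.571],[-244,-33,0,0,0,1.571],[-244,-33,0,0,0,1.571],[-244,-33,0,0,0,1.571]]'; python3 -c "
from h import *
go(.5228,-.002,.120,-174.3)"
```

```text
time_s: 36.92
tcp_pos: [0.5227, -0.002, 0.2501]
eef_rot: [-180.0, -0.0, -174.3]
contact_force: [0.1, -0.3, -0.2]
gripper_width: 0.0549
gripper_force: 30.0
row [-0.2, -0.0, 130.1] [-0.0001, -0.0007, 0.0008]
```

```bash
python3 -m pendant '[[0,0,50,0,0,0],[0,0,90,0,0,0],[0,0,110,0,0,0],[0,0,115,0,0,0],[0,0,120,0,0,0],[0,0,125,0,0,0],[0,0,130,0,0,0],[0,0,140,0,0,0],[0,0,148,0,0,0],[0,0,151,0,0,0],[0,0,151,0,0,0]]';python3 -m pendant '[[0,0,1,0,0,0],[0,0,2,0,0,0],[0,0,2.5,0,0,0],[0,0,2.5,0,0,0]]'
```

```text
time_s: 38.3
tcp_pos: [0.5229, -0.002, 0.0993]
eef_rot: [-180.0, -0.0, -174.3]
contact_force: [1.1, -1.8, -2.2]
gripper_width: 0.0556
gripper_force: 30.0
time_s: 38.8
tcp_pos: [0.523, -0.0019, 0.0972]
eef_rot: [180.0, 0.0, -174.3]
contact_force: [1.5, -1.7, -0.6]
gripper_width: 0.0554
gripper_force: 30.0
```

Near contact; lower 0.6 mm more, release, rise, next disc C.

```bash
python3 -m pendant '[[0,0,0.6,0,0,0],[0,0,0.6,0,0,0]]'; python3 -m pendant '[[0,0,0,0,0,0],[0,0,0,0,0,0],[0,0,0,0,0,0],[0,0,-10,0,0,0],[0,0,-40,0,0,0],[0,0,-90,0,0,0],[0,0,-140,0,0,0],[0,0,-153,0,0,0],[0,0,-153,0,0,0]]' 87 ; python3 -c "
from h import *
chk(OBJ);go(.5224,-.363,.0215,-174.3)"
```

```text
time_s: 39.05
tcp_pos: [0.523, -0.0019, 0.0965]
eef_rot: [180.0, 0.0, -174.3]
contact_force: [1.9, -1.6, 0.1]
gripper_width: 0.055
gripper_force: 30.0
time_s: 40.17
tcp_pos: [0.5231, -0.0018, 0.2506]
eef_rot: [180.0, 0.1, -174.3]
contact_force: [0.2, -0.1, 0.1]
gripper_width: 0.0868
gripper_force: 0.0
sieve 58.0
p16 87.3
A 28.0
B 22.3
Cc 21.7
row [35.7, -359.4, 227.5] [0.0004, -0.0002, -0.0003]
```

```bash
python3 -m pendant '[[36,-359,0,0,0,0],[36,-359,0,0,0,0],[36,-359,0,0,0,0],[36,-359,0,0,0,0],[36,-359,0,0,0,0],[36,-359,0,0,0,0],[36,-359,0,0,0,0],[36,-359,60,0,0,0],[36,-359,120,0,0,0],[36,-359,170,0,0,0],[36,-359,205,0,0,0],[36,-359,220,0,0,0],[36,-359,227,0,0,0],[36,-359,227,0,0,0]]' 87.6
python3 -m pendant '[[0,0,0,0,0,0],[0,0,0,0,0,0],[0,0,0,0,0,0],[0,0,0,0,0,0],[0,0,0,0,0,0],[0,0,0,0,0,0]]' 40 6
python3 -m pendant '[[0,0,0,0,0,0],[0,0,0,0,0,0],[0,0,0,0,0,0],[0,0,0,0,0,-0.15],[0,0,0,0,0,-0.3],[0,0,0,0,0,-0.45],[0,0,0,0,0,-0.6],[0,0,0,0,0,-0.75],[0,0,0,0,0,-0.9],[0,0,0,0,0,-1.05],[0,0,0,0,0,-1.2],[0,0,0,0,0,-1.35],[0,0,0,0,0,-1.5],[0,0,0,0,0,-1.571],[0,0,0,0,0,-1.571]]' 80
python3 -m pendant '[[0,0,0,0,0,0],[0,0,0,0,0,0],[0,0,0,0,0,0],[0,0,0,0,0,0],[0,0,0,0,0,0],[0,0,0,0,0,0]]' 40 6
python3 -m pendant '[[0,0,-1,0,0,0],[0,0,-1,0,0,0],[0,0,-1,0,0,0],[0,0,-30,0,0,0],[0,0,-60,0,0,0],[0,0,-110,0,0,0],[0,0,-170,0,0,0],[0,0,-220,0,0,0],[0,0,-228,0,0,0],[0,0,-228,0,0,0]]' 40 30; python3 -c "
from h import *
go(.5228,-.002,.25,-174.3)"
```

```text
time_s: 41.98
tcp_pos: [0.5231, -0.3627, 0.023]
eef_rot: [-180.0, 0.0, -174.3]
contact_force: [0.8, 0.2, 0.6]
gripper_width: 0.0874
gripper_force: 0.0
time_s: 42.72
tcp_pos: [0.5229, -0.3629, 0.0229]
eef_rot: [-180.0, 0.0, -174.3]
contact_force: [-1.1, -0.1, 4.5]
gripper_width: 0.0558
gripper_force: 6.0
time_s: 44.6
tcp_pos: [0.5226, -0.3627, 0.0223]
eef_rot: [180.0, 0.0, -84.3]
contact_force: [-0.2, -0.1, 0.9]
gripper_width: 0.0799
gripper_force: 0.0
time_s: 45.35
tcp_pos: [0.5227, -0.3627, 0.0225]
eef_rot: [-180.0, -0.0, -84.3]
contact_force: [0.5, -0.6, 0.2]
gripper_width: 0.0556
gripper_force: 6.0
time_s: 46.6
tcp_pos: [0.5226, -0.3625, 0.2505]
eef_rot: [-180.0, 0.0, -84.3]
contact_force: [-0.1, 1.4, -1.5]
gripper_width: 0.0549
gripper_force: 30.0
row [-358.7, -36.0, 0.6] [-0.0005, 0.0008, 1.5707]
```

```bash
python3 -m pendant '[[-50,-5,0,0,0,0.15],[-100,-11,0,0,0,0.3],[-150,-17,0,0,0,0.45],[-200,-22,0,0,0,0.6],[-250,-26,0,0,0,0.75],[-300,-30,0,0,0,0.9],[-340,-34,0,0,0,1.05],[-358,-36,0,0,0,1.2],[-358.7,-36,0,0,0,1.35],[-358.7,-36,0,0,0,1.5],[-358.7,-36,0,0,0,1.571],[-358.7,-36,0,0,0,1.571],[-358.7,-36,0,0,0,1.571],[-358.7,-36,0,0,0,1.571]]'; python3 -m pendant '[[0,0,50,0,0,0],[0,0,90,0,0,0],[0,0,108,0,0,0],[0,0,113,0,0,0],[0,0,118,0,0,0],[0,0,123,0,0,0],[0,0,128,0,0,0],[0,0,130,0,0,0],[0,0,130,0,0,0]]'
```

```text
time_s: 48.35
tcp_pos: [0.5227, -0.0023, 0.25]
eef_rot: [-180.0, -0.0, -174.3]
contact_force: [-0.2, -0.3, -0.7]
gripper_width: 0.0552
gripper_force: 30.0
time_s: 49.48
tcp_pos: [0.5229, -0.0022, 0.1205]
eef_rot: [-180.0, 0.0, -174.3]
contact_force: [-0.6, 0.3, -1.3]
gripper_width: 0.055
gripper_force: 30.0
```

```bash
python3 -m pendant '[[0,0,1,0,0,0],[0,0,2,0,0,0],[0,0,3,0,0,0],[0,0,3,0,0,0]]'; python3 -m pendant '[[0,0,1,0,0,0],[0,0,1,0,0,0]]';python3 -m pendant '[[0,0,1,0,0,0],[0,0,1,0,0,0]]'
```

```text
time_s: 49.98
tcp_pos: [0.5228, -0.0022, 0.1174]
eef_rot: [-180.0, -0.0, -174.3]
contact_force: [0.1, 1.1, -0.7]
gripper_width: 0.0556
gripper_force: 30.0
time_s: 50.22
tcp_pos: [0.5228, -0.0022, 0.1165]
eef_rot: [-180.0, 0.0, -174.3]
contact_force: [0.8, -0.9, -0.9]
gripper_width: 0.0553
gripper_force: 30.0
time_s: 50.48
tcp_pos: [0.523, -0.0022, 0.1164]
eef_rot: [-180.0, 0.0, -174.3]
contact_force: [-3.5, 0.3, 8.8]
gripper_width: 0.0554
gripper_force: 30.0
```

```bash
python3 -m pendant '[[0,0,-1,0,0,0],[0,0,-1,0,0,0]]'; python3 -m pendant '[[0,0,0,0,0,0],[0,0,0,0,0,0],[0,0,0,0,0,0],[0,0,-10,0,0,0],[0,0,-40,0,0,0],[0,0,-90,0,0,0],[0,0,-133,0,0,0],[0,0,-133,0,0,0]]' 87 ; python3 -c "
from h import *
chk(OBJ);go(.6153,-.278,.0205,-174.3)"
```

```text
time_s: 50.72
tcp_pos: [0.5228, -0.0022, 0.1164]
eef_rot: [180.0, 0.0, -174.3]
contact_force: [0.1, -0.7, 2.0]
gripper_width: 0.0552
gripper_force: 30.0
time_s: 51.72
tcp_pos: [0.5248, -0.0019, 0.2541]
eef_rot: [179.9, 0.4, -174.3]
contact_force: [0.0, -0.0, -0.0]
gripper_width: 0.0868
gripper_force: 0.0
sieve 58.1
p16 87.2
A 28.1
B 22.4
Cc 28.7
row [-62.9, -284.0, 231.2] [0.001, 0.0042, -0.0]
```

```bash
python3 -m pendant '[[-63,-284,0,0,0,0],[-63,-284,0,0,0,0],[-63,-284,0,0,0,0],[-63,-284,0,0,0,0],[-63,-284,0,0,0,0],[-63,-284,0,0,0,0],[-63,-284,0,0,0,0],[-63,-284,60,0,0,0],[-63,-284,120,0,0,0],[-63,-284,170,0,0,0],[-63,-284,205,0,0,0],[-63,-284,222,0,0,0],[-63,-284,229,0,0,0],[-63,-284,229,0,0,0],[-63,-284,229,0,0,0]]' 87.6
python3 -m pendant '[[0,0,0,0,0,0],[0,0,0,0,0,0],[0,0,0,0,0,0],[0,0,0,0,0,0],[0,0,0,0,0,0],[0,0,0,0,0,0]]' 40 6
```

```text
time_s: 53.65
tcp_pos: [0.6147, -0.2787, 0.0221]
eef_rot: [-180.0, 0.1, -174.3]
contact_force: [0.2, -0.4, 0.2]
gripper_width: 0.0871
gripper_force: 0.0
time_s: 54.4
tcp_pos: [0.6137, -0.2786, 0.0205]
eef_rot: [-180.0, -0.0, -174.3]
contact_force: [-0.3, -0.9, 1.3]
gripper_width: 0.0555
gripper_force: 6.0
```

```bash
python3 -m pendant '[[0,0,0,0,0,0],[0,0,0,0,0,0],[0,0,0,0,0,0],[0,0,0,0,0,-0.15],[0,0,0,0,0,-0.3],[0,0,0,0,0,-0.45],[0,0,0,0,0,-0.6],[0,0,0,0,0,-0.75],[0,0,0,0,0,-0.9],[0,0,0,0,0,-1.05],[0,0,0,0,0,-1.2],[0,0,0,0,0,-1.35],[0,0,0,0,0,-1.5],[0,0,0,0,0,-1.571],[0,0,0,0,0,-1.571]]' 80
python3 -m pendant '[[0,0,0,0,0,0],[0,0,0,0,0,0],[0,0,0,0,0,0],[0,0,0,0,0,0],[0,0,0,0,0,0],[0,0,0,0,0,0]]' 40 6
python3 -m pendant '[[0,0,-1,0,0,0],[0,0,-1,0,0,0],[0,0,-1,0,0,0],[0,0,-30,0,0,0],[0,0,-60,0,0,0],[0,0,-110,0,0,0],[0,0,-170,0,0,0],[0,0,-220,0,0,0],[0,0,-230,0,0,0],[0,0,-230,0,0,0]]' 40 30; python3 -c "
from h import *
go(.5228,-.002,.25,-174.3)"
```

```text
time_s: 56.28
tcp_pos: [0.6137, -0.2786, 0.0204]
eef_rot: [180.0, 0.0, -84.3]
contact_force: [0.0, -0.5, -0.6]
gripper_width: 0.0804
gripper_force: 0.0
time_s: 57.02
tcp_pos: [0.6137, -0.2786, 0.0205]
eef_rot: [180.0, -0.0, -84.3]
contact_force: [0.3, 0.2, -0.1]
gripper_width: 0.0559
gripper_force: 6.0
time_s: 58.28
tcp_pos: [0.6138, -0.2785, 0.251]
eef_rot: [-179.9, 0.0, -84.3]
contact_force: [0.4, 0.6, -1.0]
gripper_width: 0.0549
gripper_force: 30.0
row [-284.1, 63.1, 0.9] [-0.001, 0.0011, 1.5708]
```

```bash
python3 -m pendant '[[-40,9,0,0,0,0.15],[-80,18,0,0,0,0.3],[-120,27,0,0,0,0.45],[-160,36,0,0,0,0.6],[-200,45,0,0,0,0.75],[-240,54,0,0,0,0.9],[-270,60,0,0,0,1.05],[-284,63,0,0,0,1.2],[-284,63,0,0,0,1.35],[-284,63,0,0,0,1.5],[-284,63,0,0,0,1.571],[-284,63,0,0,0,1.571],[-284,63,0,0,0,1.571],[-284,63,0,0,0,1.571]]'; python3 -m pendant '[[0,0,50,0,0,0],[0,0,90,0,0,0],[0,0,108,0,0,0],[0,0,113,0,0,0],[0,0,118,0,0,0],[0,0,120,0,0,0],[0,0,121,0,0,0],[0,0,121,0,0,0]]';  python3 -m pendant '[[0,0,1,0,0,0],[0,0,2,0,0,0],[0,0,2,0,0,0]]'; python3 -m pendant '[[0,0,1,0,0,0],[0,0,1,0,0,0]]'
```

```text
time_s: 60.02
tcp_pos: [0.5226, -0.0023, 0.2501]
eef_rot: [-180.0, -0.0, -174.3]
contact_force: [-0.1, 0.5, -0.8]
gripper_width: 0.055
gripper_force: 30.0
time_s: 61.02
tcp_pos: [0.5232, -0.0021, 0.1304]
eef_rot: [180.0, 0.1, -174.3]
contact_force: [-1.9, 0.8, 4.3]
gripper_width: 0.0548
gripper_force: 30.0
time_s: 61.4
tcp_pos: [0.5237, -0.0022, 0.1302]
eef_rot: [-180.0, 0.2, -174.2]
contact_force: [-8.4, 1.0, 21.2]
gripper_width: 0.0549
gripper_force: 30.0
time_s: 61.65
tcp_pos: [0.524, -0.0021, 0.1302]
eef_rot: [-180.0, 0.2, -174.2]
contact_force: [-10.6, 1.9, 30.5]
gripper_width: 0.0549
gripper_force: 30.0
```

```bash
python3 -m pendant '[[0,0,-3,0,0,0],[0,0,-3,0,0,0],[0,0,-50,0,0,0],[0,0,-100,0,0,0],[0,0,-123,0,0,0],[0,0,-123,0,0,0],[0,0,-123,0,0,0]]'; python3 -c "
from h import *
go(.514,-.248,.021,-174.3)"
```

```text
time_s: 62.52
tcp_pos: [0.5222, -0.0023, 0.2482]
eef_rot: [180.0, -0.1, -174.3]
contact_force: [-0.1, -0.2, 0.0]
gripper_width: 0.055
gripper_force: 30.0
row [32.1, -243.7, 227.3] [0.0001, -0.0017, -0.0004]
```

```bash
python3 -m pendant '[[32,-244,0,0,0,0],[32,-244,0,0,0,0],[32,-244,0,0,0,0],[32,-244,0,0,0,0],[32,-244,0,0,0,0],[32,-244,60,0,0,0],[32,-244,120,0,0,0],[32,-244,170,0,0,0],[32,-244,200,0,0,0],[32,-244,220,0,0,0],[32,-244,225,0,0,0],[32,-244,225,0,0,0],[32,-244,226.5,0,0,0],[32,-244,226.5,0,0,0]]'
python3 -m pendant '[[0,0,0,0,0,0],[0,0,0,0,0,0],[0,0,0,0,0,0],[0,0,-20,0,0,0],[0,0,-40,0,0,0],[0,0,-40,0,0,0]]' 87
python3 -m pendant '[[0,0,0,0,0,0],[0,0,0,0,0,0],[0,0,0,0,0,0],[0,0,0,0,0,0],[0,0,10,0,0,0],[0,0,15,0,0,0],[0,0,15,0,0,0]]' 0 10
python3 -m pendant '[[0,0,5,0,0,0],[0,0,10,0,0,0],[0,0,10,0,0,0]]'
```

```text
time_s: 64.28
tcp_pos: [0.5155, -0.2482, 0.0237]
eef_rot: [-180.0, 0.1, -174.3]
contact_force: [0.5, -1.0, -0.3]
gripper_width: 0.0552
gripper_force: 30.0
time_s: 65.03
tcp_pos: [0.5162, -0.2484, 0.0645]
eef_rot: [-180.0, 0.2, -174.3]
contact_force: [-0.6, 0.1, 0.2]
gripper_width: 0.087
gripper_force: 0.0
time_s: 65.9
tcp_pos: [0.5146, -0.2481, 0.0471]
eef_rot: [180.0, -0.1, -174.3]
contact_force: [-0.8, 0.1, 0.6]
gripper_width: 0.0225
gripper_force: 0.0
time_s: 66.28
tcp_pos: [0.5148, -0.2481, 0.0375]
eef_rot: [180.0, -0.0, -174.3]
contact_force: [0.6, 0.1, 0.5]
gripper_width: 0.0005
gripper_force: 0.0
```

```bash
python3 -m pendant '[[0,0,2,0,0,0],[0,0,4,0,0,0],[0,0,5,0,0,0],[0,0,5,0,0,0]]';python3 -m pendant '[[0,0,1,0,0,0],[0,0,2,0,0,0],[0,0,2,0,0,0]]';python3 -m pendant '[[0,0,1,0,0,0],[0,0,2,0,0,0],[0,0,2,0,0,0]]'
```

```text
time_s: 66.78
tcp_pos: [0.5151, -0.2482, 0.0329]
eef_rot: [180.0, -0.0, -174.3]
contact_force: [-0.2, -0.6, 0.4]
gripper_width: 0.0005
gripper_force: 0.0
time_s: 67.15
tcp_pos: [0.5151, -0.2482, 0.0309]
eef_rot: [180.0, -0.0, -174.3]
contact_force: [0.3, 1.0, 0.1]
gripper_width: 0.0005
gripper_force: 0.0
time_s: 67.53
tcp_pos: [0.5151, -0.2482, 0.0288]
eef_rot: [180.0, -0.0, -174.3]
contact_force: [-0.6, -0.1, -0.3]
gripper_width: 0.0005
gripper_force: 0.0
```

```bash
python3 -m pendant '[[0,0,1,0,0,0],[0,0,2,0,0,0],[0,0,2,0,0,0]]'; python3 -m pendant '[[0,0,-60,0,0,0],[0,0,-120,0,0,0],[0,0,-150,0,0,0],[-8,245,-150,0,0,0],[-8,245,-150,0,0,0],[-8,245,-150,0,0,0],[-8,245,-150,0,0,0],[-8,245,-150,0,0,0],[-8,245,-150,0,0,0],[-8,245,-150,0,0,0]]';python3 -c "
from h import *
go(.5228,-.002,.132,-174.3)"
```

```text
time_s: 67.9
tcp_pos: [0.5152, -0.2482, 0.0273]
eef_rot: [-180.0, 0.0, -174.3]
contact_force: [-2.2, 1.5, 5.3]
gripper_width: 0.0005
gripper_force: 2.3
time_s: 69.15
tcp_pos: [0.4987, -0.0046, 0.1768]
eef_rot: [-180.0, -0.0, -174.4]
contact_force: [0.0, -0.0, 0.1]
gripper_width: 0.0005
gripper_force: 0.0
row [-24.2, 0.2, 44.8] [-0.0001, -0.0003, -0.0015]
```

```bash
python3 -m pendant '[[-24,0,0,0,0,0],[-24,0,20,0,0,0],[-24,0,38,0,0,0],[-24,0,44,0,0,0],[-24,0,44,0,0,0]]';python3 -m pendant '[[0,0,1,0,0,0],[0,0,2,0,0,0],[0,0,2,0,0,0]]';python3 -m pendant '[[0,0,1,0,0,0],[0,0,2,0,0,0],[0,0,2,0,0,0]]'
```

```text
time_s: 69.78
tcp_pos: [0.5227, -0.0021, 0.1329]
eef_rot: [-180.0, -0.0, -174.4]
contact_force: [0.1, 0.3, 0.3]
gripper_width: 0.0006
gripper_force: 0.0
time_s: 70.15
tcp_pos: [0.5228, -0.0012, 0.1313]
eef_rot: [180.0, 0.0, -174.3]
contact_force: [0.8, 0.2, 0.8]
gripper_width: 0.0007
gripper_force: 0.0
time_s: 70.53
tcp_pos: [0.5228, -0.0012, 0.1293]
eef_rot: [-180.0, 0.0, -174.3]
contact_force: [-1.9, 1.4, 4.5]
gripper_width: 0.0002
gripper_force: 2.2
```

```bash
python3 -m pendant '[[0,0,-20,0,0,0],[0,0,-40,0,0,0],[0,0,-40,0,0,0],[0,0,-40,0,0,0],[0,0,-40,0,0,0],[0,0,-40,0,0,0]]' 87; python3 -m pendant '[[0,0,20,0,0,0],[0,0,40,0,0,0],[0,0,50,0,0,0],[0,0,53,0,0,0],[0,0,53,0,0,0]]'; python3 -m pendant '[[0,0,0,0,0,0],[0,0,0,0,0,0],[0,0,0,0,0,0],[0,0,0,0,0,0],[0,0,0,0,0,0],[0,0,0,0,0,0],[0,0,-5,0,0,0],[0,0,-15,0,0,0],[0,0,-40,0,0,0],[0,0,-90,0,0,0],[0,0,-135,0,0,0],[0,0,-135,0,0,0]]' 40 20; python3 -c "
from h import *
go(.5227,-.363,.024,-174.3)"
```

```text
time_s: 71.28
tcp_pos: [0.5224, -0.0014, 0.1684]
eef_rot: [-180.0, -0.1, -174.3]
contact_force: [1.0, 0.0, 0.1]
gripper_width: 0.0551
gripper_force: 0.0
time_s: 71.9
tcp_pos: [0.5229, -0.0012, 0.1162]
eef_rot: [-180.0, 0.0, -174.3]
contact_force: [-0.6, 0.4, 0.8]
gripper_width: 0.0867
gripper_force: 0.0
time_s: 73.4
tcp_pos: [0.5244, -0.0007, 0.2549]
eef_rot: [179.9, 0.4, -174.3]
contact_force: [-0.0, 0.4, -2.1]
gripper_width: 0.0552
gripper_force: 20.0
row [39.3, -360.7, 230.1] [0.0014, 0.0069, 0.0003]
```

```bash
python3 -m pendant '[[39,-360,0,0,0,0],[39,-360,0,0,0,0],[39,-360,0,0,0,0],[39,-360,0,0,0,0],[39,-360,0,0,0,0],[39,-360,0,0,0,0],[39,-360,0,0,0,0],[39,-360,60,0,0,0],[39,-360,120,0,0,0],[39,-360,170,0,0,0],[39,-360,205,0,0,0],[39,-360,222,0,0,0],[39,-360,229,0,0,0],[39,-360,229,0,0,0],[39,-360,229,0,0,0]]';  python3 -m pendant '[[0,0,0,0,0,0],[0,0,0,0,0,0],[0,0,0,0,0,0],[0,0,-60,0,0,0],[0,0,-120,0,0,0],[0,0,-180,0,0,0],[0,0,-220,0,0,0],[0,0,-220,0,0,0]]' 87
python3 - <<'E'
from h import *
chk(OBJ); s=avg('side',3); t=avg('top',3)
def g(x): return cv2.resize(x,(400,300),interpolation=cv2.INTER_CUBIC)
o=np.hstack([g(t[255:315,180:260]),g(s[215:275,260:340])]); cv2.imwrite('pics/m7.png',np.clip(o[:,:,::-1],0,255).astype(np.uint8))
go(.48,-.05,.25,-174.3)
E
```

```text
time_s: 75.28
tcp_pos: [0.5205, -0.3635, 0.0232]
eef_rot: [-179.9, 0.1, -174.3]
contact_force: [0.2, -0.8, -0.2]
gripper_width: 0.0558
gripper_force: 20.0
time_s: 76.28
tcp_pos: [0.5211, -0.3642, 0.2464]
eef_rot: [-179.8, 0.4, -174.3]
contact_force: [-0.4, 0.2, -0.2]
gripper_width: 0.0869
gripper_force: 0.0
sieve 48.5
p16 28.3
A 80.3
B 77.7
Cc 47.7
row [7.9, 315.5, -9.0] [0.001, -0.002, -0.0002]
```

View pics/m7.png

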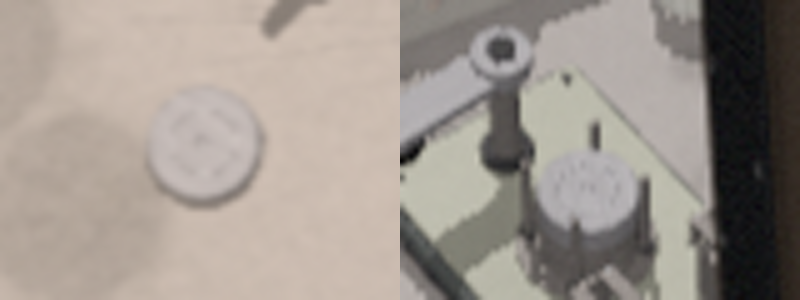

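```bash
python3 -m pendant '[[0,316,-9,0,0,0],[8,316,-9,0,0,0],[8,316,-9,0,0,0],[8,316,-9,0,0,0],[8,316,-9,0,0,0],[8,316,-9,0,0,0],[8,316,-9,0,0,0]]' 87.6;  python3 -c "
from h import *
a=atz('top',(221.2,284),.012); print(a); go(a[0],a[1],.0215,-174.3)"
```

```text
time_s: 77.5
tcp_pos: [0.4802, -0.0493, 0.2507]
eef_rot: [-180.0, -0.0, -174.2]
contact_force: [-1.0, -0.2, 0.5]
gripper_width: 0.0875
gripper_force: 0.0
[0.4002443  0.21682137 0.012     ]
row [52.6, 272.9, 229.2] [-0.0002, -0.0005, 0.0017]
```

```bash
python3 -m pendant '[[53,273,0,0,0,0],[53,273,0,0,0,0],[53,273,0,0,0,0],[53,273,0,0,0,0],[53,273,0,0,0,0],[53,273,0,0,0,0],[53,273,60,0,0,0],[53,273,120,0,0,0],[53,273,170,0,0,0],[53,273,205,0,0,0],[53,273,222,0,0,0],[53,273,229,0,0,0],[53,273,229,0,0,0],[53,273,229,0,0,0]]' 87.6
python3 -m pendant '[[0,0,0,0,0,0],[0,0,0,0,0,0],[0,0,0,0,0,0],[0,0,0,0,0,0],[0,0,0,0,0,0],[0,0,0,0,0,0]]' 40 6
python3 -m pendant '[[0,0,0,0,0,0],[0,0,0,0,0,0],[0,0,0,0,0,0],[0,0,0,0,0,-0.15],[0,0,0,0,0,-0.3],[0,0,0,0,0,-0.45],[0,0,0,0,0,-0.6],[0,0,0,0,0,-0.75],[0,0,0,0,0,-0.9],[0,0,0,0,0,-1.05],[0,0,0,0,0,-1.2],[0,0,0,0,0,-1.35],[0,0,0,0,0,-1.5],[0,0,0,0,0,-1.571],[0,0,0,0,0,-1.571]]' 80
python3 -m pendant '[[0,0,0,0,0,0],[0,0,0,0,0,0],[0,0,0,0,0,0],[0,0,0,0,0,0],[0,0,0,0,0,0],[0,0,0,0,0,0]]' 40 6
python3 -m pendant '[[0,0,-1,0,0,0],[0,0,-1,0,0,0],[0,0,-1,0,0,0],[0,0,-30,0,0,0],[0,0,-60,0,0,0],[0,0,-110,0,0,0],[0,0,-170,0,0,0],[0,0,-220,0,0,0],[0,0,-228,0,0,0],[0,0,-228,0,0,0]]' 40 30; python3 -c "
from h import *
go(.5228,-.002,.25,-174.3)"
```

```text
time_s: 79.25
tcp_pos: [0.4011, 0.2168, 0.0227]
eef_rot: [179.9, 0.1, -174.3]
contact_force: [0.2, -0.2, 0.8]
gripper_width: 0.0876
gripper_force: 0.0
time_s: 80.0
tcp_pos: [0.4005, 0.2169, 0.0221]
eef_rot: [180.0, 0.0, -174.3]
contact_force: [-1.4, 0.2, 3.3]
gripper_width: 0.0555
gripper_force: 6.0
time_s: 81.88
tcp_pos: [0.4004, 0.2166, 0.0219]
eef_rot: [180.0, -0.0, -84.3]
contact_force: [-0.2, -0.1, -0.2]
gripper_width: 0.0798
gripper_force: 0.0
time_s: 82.62
tcp_pos: [0.4005, 0.2167, 0.022]
eef_rot: [-180.0, 0.0, -84.3]
contact_force: [-0.4, 0.4, -0.4]
gripper_width: 0.0558
gripper_force: 6.0
time_s: 83.88
tcp_pos: [0.4002, 0.2167, 0.2499]
eef_rot: [-180.0, 0.1, -84.3]
contact_force: [0.0, -0.2, -0.8]
gripper_width: 0.0552
gripper_force: 30.0
row [229.7, -100.3, -0.3] [0.0005, 0.0009, 1.5707]
```

```bash
python3 -m pendant '[[40,-17,0,0,0,0.15],[80,-35,0,0,0,0.3],[120,-52,0,0,0,0.45],[160,-70,0,0,0,0.6],[200,-87,0,0,0,0.75],[230,-100,0,0,0,0.9],[230,-100,0,0,0,1.05],[230,-100,0,0,0,1.2],[230,-100,0,0,0,1.35],[230,-100,0,0,0,1.5],[230,-100,0,0,0,1.571],[230,-100,0,0,0,1.571],[230,-100,0,0,0,1.571],[230,-100,0,0,0,1.571]]'; python3 -m pendant '[[0,0,50,0,0,0],[0,0,90,0,0,0],[0,0,108,0,0,0],[0,0,113,0,0,0],[0,0,118,0,0,0],[0,0,123,0,0,0],[0,0,128,0,0,0],[0,0,131,0,0,0],[0,0,131,0,0,0]]';  python3 -m pendant '[[0,0,1,0,0,0],[0,0,2,0,0,0],[0,0,2,0,0,0]]'
```

```text
time_s: 85.62
tcp_pos: [0.5227, -0.0023, 0.2495]
eef_rot: [-180.0, -0.0, -174.3]
contact_force: [-0.2, 0.7, 0.4]
gripper_width: 0.0548
gripper_force: 30.0
time_s: 86.75
tcp_pos: [0.5227, -0.0023, 0.1188]
eef_rot: [-180.0, -0.0, -174.3]
contact_force: [0.6, -0.2, -0.2]
gripper_width: 0.0549
gripper_force: 30.0
time_s: 87.12
tcp_pos: [0.5228, -0.0022, 0.117]
eef_rot: [-180.0, 0.0, -174.3]
contact_force: [0.4, -0.3, -0.3]
gripper_width: 0.0551
gripper_force: 30.0
```

Lower 0.7, release, then fetch B at (0.5152,-0.2482).

```bash
python3 -m pendant '[[0,0,0.8,0,0,0],[0,0,0.8,0,0,0]]'; python3 -m pendant '[[0,0,0,0,0,0],[0,0,0,0,0,0],[0,0,0,0,0,0],[0,0,-10,0,0,0],[0,0,-40,0,0,0],[0,0,-90,0,0,0],[0,0,-133,0,0,0],[0,0,-133,0,0,0],[0,0,-133,0,0,0]]' 87
python3 - <<'E'
from h import *
t=avg('top',2); g=cv2.cvtColor(t,cv2.COLOR_RGB2GRAY)[225:262,392:430]; o=cv2.cvtColor(avg('top',2),cv2.COLOR_RGB2HSV)
cv2.imwrite('pics/m8.png',np.clip(cv2.resize(t[190:265,380:480],(800,600),interpolation=cv2.INTER_CUBIC)[:,:,::-1],0,255).astype(np.uint8))
go(.5152,-.2482,.020,-174.3)
E
```

```text
time_s: 87.38
tcp_pos: [0.5228, -0.0022, 0.1161]
eef_rot: [180.0, -0.0, -174.3]
contact_force: [-0.6, 0.3, 0.2]
gripper_width: 0.0549
gripper_force: 30.0
time_s: 88.5
tcp_pos: [0.5225, -0.0022, 0.2494]
eef_rot: [180.0, 0.0, -174.3]
contact_force: [0.3, -0.3, 0.3]
gripper_width: 0.0871
gripper_force: 0.0
row [31.1, -243.8, 228.4] [-0.0004, -0.0018, -0.0001]
```

View pics/m8.png

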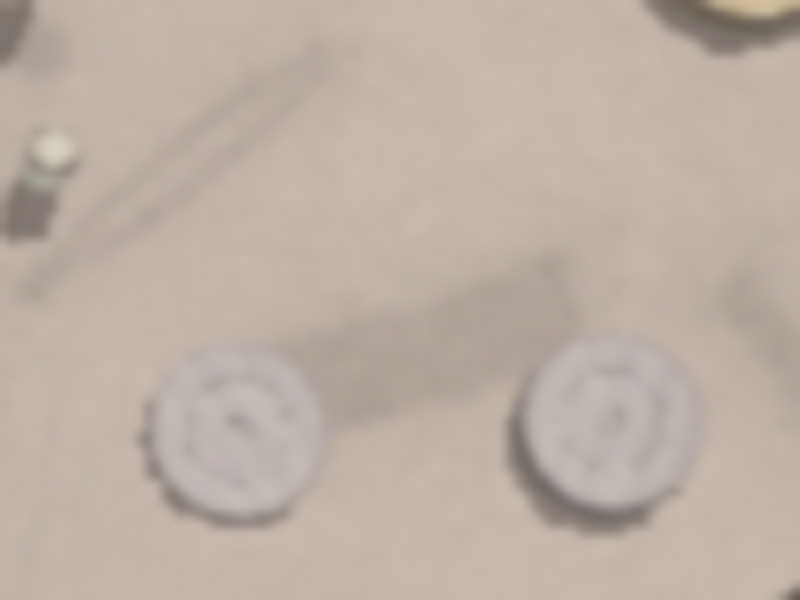

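```bash
python3 -m pendant '[[31,-244,0,0,0,0],[31,-244,0,0,0,0],[31,-244,0,0,0,0],[31,-244,0,0,0,0],[31,-244,0,0,0,0],[31,-244,60,0,0,0],[31,-244,120,0,0,0],[31,-244,170,0,0,0],[31,-244,205,0,0,0],[31,-244,222,0,0,0],[31,-244,228,0,0,0],[31,-244,228,0,0,0],[31,-244,228,0,0,0]]' 87.6
python3 -m pendant '[[0,0,0,0,0,0],[0,0,0,0,0,0],[0,0,0,0,0,0],[0,0,0,0,0,0],[0,0,0,0,0,0],[0,0,0,0,0,0]]' 40 6
python3 -m pendant '[[0,0,0,0,0,0],[0,0,0,0,0,0],[0,0,0,0,0,0],[0,0,0,0,0,-0.15],[0,0,0,0,0,-0.3],[0,0,0,0,0,-0.45],[0,0,0,0,0,-0.6],[0,0,0,0,0,-0.75],[0,0,0,0,0,-0.9],[0,0,0,0,0,-1.05],[0,0,0,0,0,-1.2],[0,0,0,0,0,-1.35],[0,0,0,0,0,-1.5],[0,0,0,0,0,-1.571],[0,0,0,0,0,-1.571]]' 80
python3 -m pendant '[[0,0,0,0,0,0],[0,0,0,0,0,0],[0,0,0,0,0,0],[0,0,0,0,0,0],[0,0,0,0,0,0],[0,0,0,0,0,0]]' 40 6
python3 -m pendant '[[0,0,-1,0,0,0],[0,0,-1,0,0,0],[0,0,-1,0,0,0],[0,0,-30,0,0,0],[0,0,-60,0,0,0],[0,0,-110,0,0,0],[0,0,-170,0,0,0],[0,0,-220,0,0,0],[0,0,-229,0,0,0],[0,0,-229,0,0,0]]' 40 30; python3 -c "
from h import *
go(.5228,-.002,.25,-174.3)"
```

```text
time_s: 90.32
tcp_pos: [0.5171, -0.2482, 0.0225]
eef_rot: [-180.0, 0.1, -174.3]
contact_force: [-0.2, -0.4, 0.1]
gripper_width: 0.0877
gripper_force: 0.0
time_s: 91.08
tcp_pos: [0.5163, -0.2481, 0.0212]
eef_rot: [-180.0, 0.0, -174.3]
contact_force: [-0.2, 0.2, 2.5]
gripper_width: 0.0558
gripper_force: 6.0
time_s: 92.95
tcp_pos: [0.5162, -0.2481, 0.0211]
eef_rot: [180.0, 0.0, -84.3]
contact_force: [0.1, 0.3, -1.4]
gripper_width: 0.0794
gripper_force: 0.0
time_s: 93.7
tcp_pos: [0.5161, -0.2481, 0.0211]
eef_rot: [180.0, 0.0, -84.3]
contact_force: [0.4, 0.6, 0.5]
gripper_width: 0.0555
gripper_force: 6.0
time_s: 94.95
tcp_pos: [0.5161, -0.2479, 0.2503]
eef_rot: [-179.9, 0.0, -84.3]
contact_force: [-0.0, 1.3, -1.8]
gripper_width: 0.0544
gripper_force: 30.0
row [-244.1, -31.1, 0.4] [-0.0006, 0.0009, 1.5707]
```

Expected contact at TCP ≈ 0.106+0.0211 = 0.127.

```bash
python3 -m pendant '[[-40,-5,0,0,0,0.15],[-80,-11,0,0,0,0.3],[-120,-17,0,0,0,0.45],[-160,-22,0,0,0,0.6],[-200,-26,0,0,0,0.75],[-230,-30,0,0,0,0.9],[-244,-31,0,0,0,1.05],[-244,-31,0,0,0,1.2],[-244,-31,0,0,0,1.35],[-244,-31,0,0,0,1.5],[-244,-31,0,0,0,1.571],[-244,-31,0,0,0,1.571],[-244,-31,0,0,0,1.571],[-244,-31,0,0,0,1.571]]'; python3 -m pendant '[[0,0,50,0,0,0],[0,0,90,0,0,0],[0,0,108,0,0,0],[0,0,113,0,0,0],[0,0,117,0,0,0],[0,0,119,0,0,0],[0,0,119,0,0,0]]';  python3 -m pendant '[[0,0,1,0,0,0],[0,0,2,0,0,0],[0,0,2,0,0,0]]'; python3 -m pendant '[[0,0,1,0,0,0],[0,0,1,0,0,0]]'
```

```text
time_s: 96.7
tcp_pos: [0.5226, -0.0023, 0.2497]
eef_rot: [-180.0, -0.0, -174.3]
contact_force: [-0.1, -0.2, -0.5]
gripper_width: 0.0546
gripper_force: 30.0
time_s: 97.58
tcp_pos: [0.523, -0.0021, 0.1317]
eef_rot: [180.0, 0.1, -174.3]
contact_force: [-1.2, 0.4, -0.3]
gripper_width: 0.0548
gripper_force: 30.0
time_s: 97.95
tcp_pos: [0.5227, -0.0022, 0.1292]
eef_rot: [180.0, -0.0, -174.3]
contact_force: [0.6, -0.3, 0.1]
gripper_width: 0.0548
gripper_force: 30.0
time_s: 98.2
tcp_pos: [0.5227, -0.0022, 0.1281]
eef_rot: [-180.0, -0.0, -174.3]
contact_force: [0.3, -0.6, -0.4]
gripper_width: 0.055
gripper_force: 30.0
```

```bash
python3 -m pendant '[[0,0,1,0,0,0],[0,0,1,0,0,0]]'; python3 -m pendant '[[0,0,0.6,0,0,0],[0,0,0.6,0,0,0]]'; python3 -m pendant '[[0,0,0,0,0,0],[0,0,0,0,0,0],[0,0,0,0,0,0],[0,0,-10,0,0,0],[0,0,-40,0,0,0],[0,0,-90,0,0,0],[0,0,-122,0,0,0],[0,0,-122,0,0,0],[0,0,-122,0,0,0]]' 87
python3 - <<'E'
from h import *
s=avg('side',3); t=avg('top',3)
def g(x): return cv2.resize(x,(400,300),interpolation=cv2.INTER_CUBIC)
o=np.hstack([g(t[170:260,220:340]),g(s[210:270,210:290])]); cv2.imwrite('pics/m9.png',np.clip(o[:,:,::-1],0,255).astype(np.uint8))
E
```

```text
time_s: 98.45
tcp_pos: [0.5228, -0.0022, 0.1272]
eef_rot: [-180.0, 0.0, -174.3]
contact_force: [-0.2, -0.5, -0.7]
gripper_width: 0.0547
gripper_force: 30.0
time_s: 98.7
tcp_pos: [0.5229, -0.0022, 0.1271]
eef_rot: [-180.0, 0.0, -174.3]
contact_force: [-2.1, 1.2, 5.2]
gripper_width: 0.0547
gripper_force: 30.0
time_s: 99.82
tcp_pos: [0.5224, -0.0022, 0.2485]
eef_rot: [180.0, -0.0, -174.3]
contact_force: [-0.2, -0.8, -1.0]
gripper_width: 0.087
gripper_force: 0.0
```

View pics/m9.png

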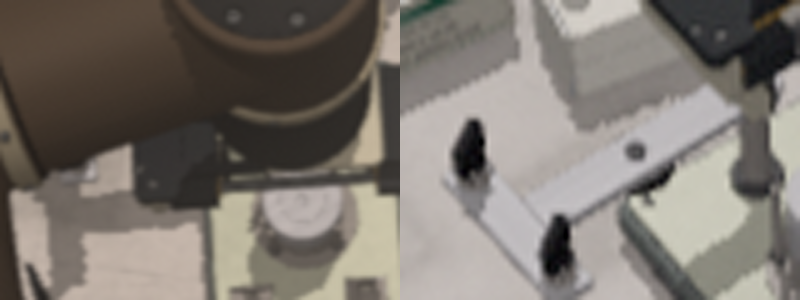

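```bash
cat >> h.py <<'E'
P=np.array([.6003,.0057])
def dr(a): return np.array([np.cos(np.radians(a)),np.sin(np.radians(a))])
def tp(phi,off): return P+.156*dr(185.7-phi)+(.054+off)*dr(95.7-phi)
E
python3 -c "
from h import *
a=tp(89.3,.035);print(a,tp(0,.021));go(a[0],a[1],.25,-83.6)"
```

```text
[0.67135619 0.17064853] [0.43762235 0.06483529]
row [-165.2, 157.3, -2.4] [0.0008, -0.0013, -1.5831]
```

```bash
python3 -m pendant '[[-40,40,-2,0,0,-0.15],[-80,80,-2,0,0,-0.3],[-120,120,-2,0,0,-0.45],[-165,157,-2,0,0,-0.6],[-165,157,-2,0,0,-0.75],[-165,157,-2,0,0,-0.9],[-165,157,-2,0,0,-1.05],[-165,157,-2,0,0,-1.2],[-165,157,-2,0,0,-1.35],[-165,157,-2,0,0,-1.5],[-165,157,-2,0,0,-1.583],[-165,157,-2,0,0,-1.583],[-165,157,-2,0,0,-1.583]]' 0 20; python3 -c "
from h import *
a=tp(89.3,.035);go(a[0],a[1],.142,-83.6)
s=avg('side',2);t=avg('top',2)
def g(x): return cv2.resize(x,(400,300),interpolation=cv2.INTER_CUBIC)
o=np.hstack([g(t[160:250,180:300]),g(s[170:275,170:310])]); cv2.imwrite('pics/m10.png',np.clip(o[:,:,::-1],0,255).astype(np.uint8))"
```

```text
time_s: 101.75
tcp_pos: [0.6713, 0.1703, 0.2502]
eef_rot: [180.0, -0.0, -83.7]
contact_force: [-0.2, 0.5, 0.6]
gripper_width: 0.0003
gripper_force: 0.0
row [-0.3, -0.1, 108.2] [0.0005, -0.0002, -0.0021]
```

View pics/m10.png

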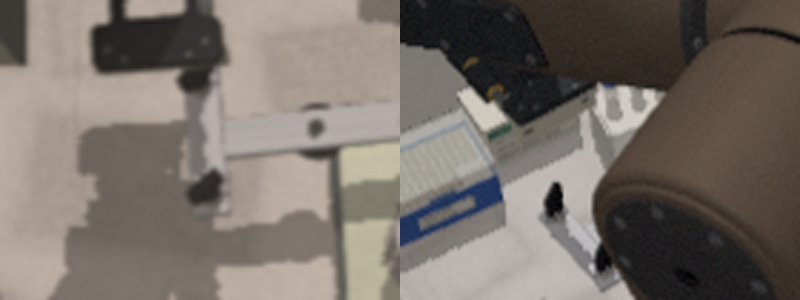

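```bash
python3 -m pendant '[[0,0,50,0,0,0],[0,0,90,0,0,0],[0,0,108,0,0,0],[0,0,108,0,0,0],[0,0,108,0,0,0]]'
python3 - <<'E'
from h import *
s=r.get_state(); Rt=R.from_euler('xyz',s['eef_rot'],degrees=True)
def row(phi,off):
    d=Rt.inv().apply([*(tp(phi,off)-s['tcp_pos'][:2]),0])*1000
    w=(Rt.inv()*R.from_euler('xyz',[180,0,5.7-phi],degrees=True)).as_rotvec(); return [int(round(d[0])),int(round(d[1])),0,0,0,round(float(w[2]),2)]
print(row(89.3,.021),[row(p,.0205) for p in np.arange(84.3,4,-5)])
E
```

```text
time_s: 102.58
tcp_pos: [0.6725, 0.1708, 0.1445]
eef_rot: [-179.8, 0.0, -83.6]
contact_force: [0.1, -0.2, 0.1]
gripper_width: 0.0004
gripper_force: 0.0
[0, 15, 0, 0, 0, 0.0] [[-6, 30, 0, 0, 0, -0.09], [-11, 44, 0, 0, 0, -0.17], [-14, 59, 0, 0, 0, -0.26], [-16, 73, 0, 0, 0, -0.35], [-17, 89, 0, 0, 0, -0.44], [-16, 104, 0, 0, 0, -0.52], [-15, 119, 0, 0, 0, -0.61], [-11, 133, 0, 0, 0, -0.7], [-7, 148, 0, 0, 0, -0.79], [-1, 162, 0, 0, 0, -0.87], [5, 175, 0, 0, 0, -0.96], [13, 188, 0, 0, 0, -1.05], [23, 200, 0, 0, 0, -1.13], [33, 211, 0, 0, 0, -1.22], [44, 222, 0, 0, 0, -1.31], [55, 231, 0, 0, 0, -1.4], [68, 239, 0, 0, 0, -1.48]]
```

```bash
python3 -m pendant '[[0,8,1,0,0,0],[0,15,1,0,0,0],[-6,30,1,0,0,-0.09],[-11,44,1,0,0,-0.17],[-14,59,1,0,0,-0.26],[-16,73,1,0,0,-0.35],[-17,89,1,0,0,-0.44],[-16,104,1,0,0,-0.52],[-15,119,1,0,0,-0.61],[-11,133,1,0,0,-0.7],[-7,148,1,0,0,-0.79],[-7,148,1,0,0,-0.79]]'
python3 - <<'E'
from h import *
s=r.get_state(); Rt=R.from_euler('xyz',s['eef_rot'],degrees=True)
def row(phi,off):
    d=Rt.inv().apply([*(tp(phi,off)-s['tcp_pos'][:2]),0])*1000
    w=(Rt.inv()*R.from_euler('xyz',[180,0,5.7-phi],degrees=True)).as_rotvec(); return [int(round(d[0])),int(round(d[1])),0,0,0,round(float(w[2]),2)]
print([row(p,.0205) for p in np.arange(42.3,1,-4)])
snap('top','y1.png',(220,160,340,250),4)
E
```

```text
time_s: 104.08
tcp_pos: [0.5228, 0.1607, 0.1424]
eef_rot: [-179.9, -0.0, -38.4]
contact_force: [-0.3, 0.2, -0.2]
gripper_width: 0.0006
gripper_force: 0.0
[[-1, 4, 0, 0, 0, -0.03], [-6, 15, 0, 0, 0, -0.1], [-9, 26, 0, 0, 0, -0.17], [-12, 38, 0, 0, 0, -0.24], [-14, 50, 0, 0, 0, -0.31], [-16, 62, 0, 0, 0, -0.38], [-16, 74, 0, 0, 0, -0.45], [-15, 86, 0, 0, 0, -0.52], [-14, 98, 0, 0, 0, -0.59], [-12, 110, 0, 0, 0, -0.66], [-9, 122, 0, 0, 0, -0.73]]
```

View pics/y1.png

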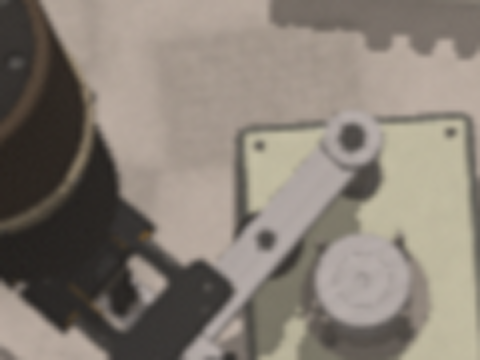

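```bash
python3 -m pendant '[[-1,4,0,0,0,-0.03],[-6,15,0,0,0,-0.1],[-9,26,0,0,0,-0.17],[-12,38,0,0,0,-0.24],[-14,50,0,0,0,-0.31],[-16,62,0,0,0,-0.38],[-16,74,0,0,0,-0.45],[-15,86,0,0,0,-0.52],[-14,98,0,0,0,-0.59],[-12,110,0,0,0,-0.66],[-9,122,0,0,0,-0.73],[-9,122,0,0,0,-0.73]]'; python3 -m pendant '[[0.5,1,0,0,0,0],[0.5,2,0,0,0,0],[0.5,2,0,0,0,0]]'; python3 -c "
from h import *
a=tp(0,.0205);print(a);go(a[0],a[1],.142,5.7)"
```

```text
time_s: 105.62
tcp_pos: [0.4407, 0.0703, 0.1416]
eef_rot: [180.0, 0.0, 3.4]
contact_force: [0.2, 0.5, -0.0]
gripper_width: 0.0002
gripper_force: 0.0
time_s: 106.0
tcp_pos: [0.4416, 0.069, 0.1415]
eef_rot: [-180.0, 0.0, 3.5]
contact_force: [0.5, 0.7, 0.4]
gripper_width: 0.0002
gripper_force: 0.4
[0.43767201 0.06433776]
row [-4.2, 4.4, -0.5] [-0.0, 0.0, -0.0389]
```

```bash
python3 -m pendant '[[-1,1,0,0,0,-0.02],[-2,2,0,0,0,-0.04],[-3,3,0,0,0,-0.04],[-3,3,0,0,0,-0.04]]'; python3 -m pendant '[[0,1,0,0,0,0],[0,1.5,0,0,0,0],[0,1.5,0,0,0,0]]';python3 -m pendant '[[0,1,0,0,0,0],[0,1.5,0,0,0,0],[0,1.5,0,0,0,0]]'
```

```text
time_s: 106.5
tcp_pos: [0.4385, 0.0655, 0.1416]
eef_rot: [180.0, -0.0, 5.8]
contact_force: [-0.2, 0.9, 0.5]
gripper_width: 0.0004
gripper_force: 0.2
time_s: 106.88
tcp_pos: [0.4386, 0.064, 0.1415]
eef_rot: [180.0, 0.0, 5.8]
contact_force: [-1.2, 0.8, -0.1]
gripper_width: 0.0004
gripper_force: 0.6
time_s: 107.25
tcp_pos: [0.4387, 0.0625, 0.1415]
eef_rot: [180.0, 0.0, 5.8]
contact_force: [-1.1, 0.7, 1.5]
gripper_width: 0.0005
gripper_force: 0.9
```

```bash
python3 -m pendant '[[0,1,0,0,0,0],[0,1,0,0,0,0]]';python3 -m pendant '[[0,1,0,0,0,0],[0,1,0,0,0,0]]';python3 -m pendant '[[0,1,0,0,0,0],[0,1,0,0,0,0]]'
```

```text
time_s: 107.5
tcp_pos: [0.439, 0.0615, 0.1415]
eef_rot: [180.0, 0.0, 5.8]
contact_force: [-1.4, 0.9, 0.4]
gripper_width: 0.0005
gripper_force: 0.8
time_s: 107.75
tcp_pos: [0.4391, 0.0606, 0.1416]
eef_rot: [180.0, -0.0, 5.8]
contact_force: [-1.8, 1.7, -0.6]
gripper_width: 0.0007
gripper_force: 0.8
time_s: 108.0
tcp_pos: [0.4392, 0.0598, 0.1416]
eef_rot: [-180.0, -0.0, 5.8]
contact_force: [-3.2, 2.3, 0.4]
gripper_width: 0.0004
gripper_force: 1.8
```

```bash
python3 -m pendant '[[0,1,0,0,0,0],[0,1,0,0,0,0]]';python3 -m pendant '[[0,1,0,0,0,0],[0,1,0,0,0,0]]';python3 -m pendant '[[0,0.5,0,0,0,0],[0,0.5,0,0,0,0]]'
```

```text
time_s: 108.25
tcp_pos: [0.4393, 0.0596, 0.1416]
eef_rot: [-179.9, -0.0, 5.8]
contact_force: [-5.8, 7.8, 0.5]
gripper_width: 0.0006
gripper_force: 4.4
time_s: 108.5
tcp_pos: [0.4394, 0.0594, 0.1416]
eef_rot: [-179.8, -0.0, 5.7]
contact_force: [-8.0, 12.4, 2.1]
gripper_width: 0.0003
gripper_force: 7.0
time_s: 108.75
tcp_pos: [0.4394, 0.0593, 0.1416]
eef_rot: [-179.8, -0.1, 5.7]
contact_force: [-9.4, 15.0, 2.9]
gripper_width: 0.0006
gripper_force: 8.2
```

```bash
python3 -m pendant '[[0,-10,0,0,0,0],[0,-30,0,0,0,0],[0,-30,-50,0,0,0],[0,-30,-100,0,0,0],[0,40,-110,0,0,0],[0,100,-110,0,0,0],[0,160,-110,0,0,0],[0,220,-110,0,0,0],[0,280,-110,0,0,0],[0,340,-110,0,0,0],[0,400,-110,0,0,0],[0,420,-110,0,0,0],[0,420,-110,0,0,0]]'
python3 - <<'E'
from h import *
s=avg('side',4); t=avg('top',4); np.save('t2.npy',t);np.save('s2.npy',s)
def g(x): return cv2.resize(x,(400,400),interpolation=cv2.INTER_CUBIC)
o=np.hstack([g(t[230:280,280:330+10-10]),g(s[240:310,260:330])]); cv2.imwrite('pics/m11.png',np.clip(o[:,:,::-1],0,255).astype(np.uint8))
C=np.array([.5227,-.003])
for sgn in(1,-1):
    w=C-.078*dr(5.7)+sgn*.04*dr(95.7); print(w,proj('top',[[*w,.167],[*w,.143]]),proj('side',[[*w,.167]]))
E
```

```text
time_s: 110.38
tcp_pos: [0.4814, -0.3621, 0.2508]
eef_rot: [180.0, 0.1, 5.6]
contact_force: [0.5, 0.4, 0.6]
gripper_width: 0.0006
gripper_force: 0.0
[0.44111288 0.02905528] [[294.76771572 260.43511568]
 [295.30080241 261.97654414]] [[302.30382239 263.3563739 ]]
[ 0.44905846 -0.05054916] [[330.65537189 257.83229878]
 [330.56579977 259.41755252]] [[327.17423411 248.23081707]]
```

View pics/m11.png

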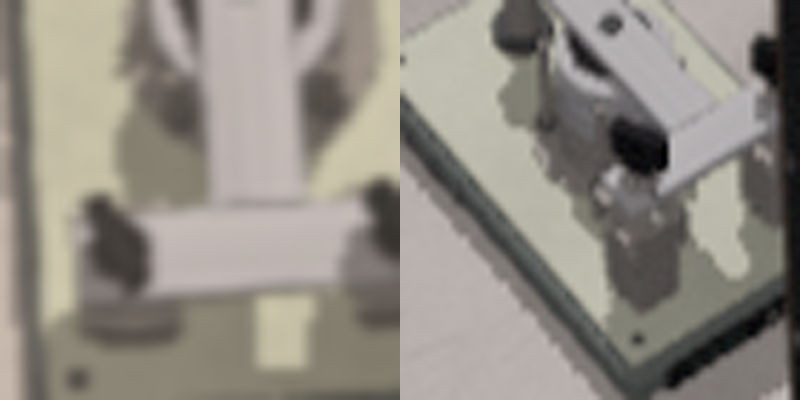

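Run:
```python
from h import *
C=np.array([.5227,-.003]);k=6
t=np.load('t2.npy');s=np.load('s2.npy')
def fit(n,im,w,h=13):
    c=proj(n,[[*w,.155]])[0]; x0,y0=(c-h).astype(int)
    g=im[y0:y0+2*h,x0:x0+2*h].max(2); G=cv2.resize(g,None,fx=k,fy=k,interpolation=cv2.INTER_LINEAR)
    D=np.clip((95-G)/40,0,1)   # darkness
    cnt=(D>.5).sum()
    best=[]
    for yaw in range(-90,90,6):
        a=dr(yaw);b=dr(yaw+90)
        for dx in np.arange(-.008,.0081,.002):
            for dy in np.arange(-.008,.0081,.002):
                Q=[[*(w+[dx,dy]+i*.014*a+j*.0045*b),z] for i in(-1,1) for j in(-1,1) for z in(.143,.167)]
                q=((proj(n,Q)-[x0,y0]+.5)*k); m=np.zeros(G.shape,np.uint8)
                cv2.fillConvexPoly(m,cv2.convexHull(q.astype(np.int32)),1)
                best.append((np.minimum(m,D).sum()/np.maximum(m,D).sum(),yaw,dx,dy))
    best.sort(reverse=True); print(n,cnt,np.percentile(G,[1,20,50]).round(),np.round(best[:5],3).tolist())
for nm,sg in(('L',1),('R',-1)):
    w=C-.078*dr(5.7)+sg*.04*dr(95.7); print(nm); fit('top',t,w)
    fit('side',s,w)
```

```text
L
top 1209 [ 67. 110. 138.] [[0.375, 24.0, 0.002, 0.002], [0.37, 30.0, 0.002, 0.002], [0.369, 18.0, 0.002, 0.002], [0.368, 18.0, 0.004, 0.002], [0.366, 30.0, 0.004, 0.004]]
side 3115 [ 14.  88. 115.] [[0.734, 24.0, 0.004, 0.002], [0.734, 30.0, 0.004, 0.002], [0.725, 36.0, 0.004, 0.002], [0.716, 42.0, 0.004, 0.002], [0.714, 18.0, 0.004, 0.002]]
R
top 1862 [ 58. 103. 160.] [[0.416, 36.0, 0.0, 0.002], [0.413, 36.0, 0.002, 0.004], [0.413, 42.0, 0.002, 0.004], [0.411, 42.0, 0.0, 0.002], [0.41, 36.0, 0.004, 0.004]]
side 14057 [17. 21. 35.] [[0.245, 42.0, -0.006, -0.008], [0.245, 42.0, -0.006, -0.006], [0.244, 78.0, -0.006, -0.008], [0.244, 78.0, -0.006, -0.006], [0.244, 78.0, -0.004, -0.008]]
```

```bash
python3 -c "
from h import *
go(.444,.031,.22,25)"
```

```text
row [2.1, -392.7, 31.9] [0.0004, -0.0006, -0.3342]
```

```bash
python3 -m pendant '[[2,-60,0,0,0,-0.1],[2,-120,0,0,0,-0.2],[2,-180,0,0,0,-0.3],[2,-240,0,0,0,-0.334],[2,-300,0,0,0,-0.334],[2,-350,0,0,0,-0.334],[2,-393,0,0,0,-0.334],[2,-393,32,0,0,-0.334],[2,-393,32,0,0,-0.334],[2,-393,32,0,0,-0.334]]' 44 15; python3 -m pendant '[[0,0,25,0,0,0],[0,0,45,0,0,0],[0,0,56,0,0,0],[0,0,56,0,0,0]]'; python3 -m pendant '[[0,0,0,0,0,0],[0,0,0,0,0,0],[0,0,0,0,0,0],[0,0,0,0,0,0],[0,0,0,0,0,0],[0,0,0,0,0,0]]' 0 5
```

```text
time_s: 112.02
tcp_pos: [0.4446, 0.0304, 0.2206]
eef_rot: [180.0, -0.0, 24.9]
contact_force: [0.1, -0.7, 0.3]
gripper_width: 0.044
gripper_force: 0.0
time_s: 112.52
tcp_pos: [0.4443, 0.0301, 0.1637]
eef_rot: [180.0, 0.0, 24.9]
contact_force: [0.1, 0.4, 1.0]
gripper_width: 0.044
gripper_force: 0.0
time_s: 113.28
tcp_pos: [0.4442, 0.0305, 0.1637]
eef_rot: [180.0, -0.0, 24.9]
contact_force: [-0.0, 0.3, 2.2]
gripper_width: 0.0086
gripper_force: 5.0
```

```bash
python3 -m pendant '[[0,0,0,0,0,0.1],[0,0,0,0,0,0.2],[0,0,0,0,0,0.3],[0,0,0,0,0,0.335],[0,0,0,0,0,0.335],[0,0,0,0,0,0.335]]' 0 15;  python3 -m pendant '[[0,0,2,0,0,0],[0,0,4,0,0,0],[0,0,4,0,0,0]]';  python3 -m pendant '[[0,0,2,0,0,0],[0,0,4,0,0,0],[0,0,4,0,0,0]]'
```

```text
time_s: 114.02
tcp_pos: [0.4443, 0.0305, 0.1636]
eef_rot: [-180.0, -0.0, 5.8]
contact_force: [0.1, -0.5, 2.4]
gripper_width: 0.0091
gripper_force: 15.0
time_s: 114.4
tcp_pos: [0.4443, 0.0305, 0.1595]
eef_rot: [180.0, -0.0, 5.7]
contact_force: [-0.9, -0.7, 5.1]
gripper_width: 0.0085
gripper_force: 15.0
time_s: 114.78
tcp_pos: [0.4443, 0.0305, 0.1556]
eef_rot: [180.0, -0.0, 5.7]
contact_force: [-1.0, -0.5, 6.2]
gripper_width: 0.0089
gripper_force: 15.0
```

```bash
python3 -m pendant '[[0,0,1,0,0,0],[0,0,2.5,0,0,0],[0,0,4,0,0,0],[0,0,4,0,0,0]]' 0 30;  python3 -m pendant '[[0,0,0.5,0,0,0],[0,0,0.5,0,0,0]]'
```

```text
time_s: 115.28
tcp_pos: [0.4443, 0.0305, 0.1518]
eef_rot: [180.0, -0.0, 5.7]
contact_force: [-1.4, 0.3, 7.8]
gripper_width: 0.0084
gripper_force: 30.0
time_s: 115.52
tcp_pos: [0.4443, 0.0305, 0.1513]
eef_rot: [180.0, -0.0, 5.7]
contact_force: [-0.4, -0.4, 8.5]
gripper_width: 0.0091
gripper_force: 30.0
```

```bash
python3 -m pendant '[[0,0,0,0,0,0.13],[0,0,0,0,0,0.26],[0,0,0,0,0,0.39],[0,0,0,0,0,0.52],[0,0,0,0,0,0.65],[0,0,0,0,0,0.78],[0,0,0,0,0,0.91],[0,0,0,0,0,1.04],[0,0,0,0,0,1.17],[0,0,0,0,0,1.3],[0,0,0,0,0,1.43],[0,0,0,0,0,1.57],[0,0,0,0,0,1.57],[0,0,0,0,0,1.57]]'; python3 -m pendant '[[0,0,-1,0,0,0],[0,0,-1.5,0,0,0],[0,0,-1.5,0,0,0]]'
```

```text
time_s: 117.28
tcp_pos: [0.4442, 0.0305, 0.1513]
eef_rot: [-180.0, -0.0, -84.2]
contact_force: [-2.1, 0.5, 7.8]
gripper_width: 0.0088
gripper_force: 30.0
time_s: 117.65
tcp_pos: [0.4442, 0.0305, 0.1528]
eef_rot: [-180.0, -0.0, -84.2]
contact_force: [-1.5, -0.3, 7.3]
gripper_width: 0.0092
gripper_force: 30.0
```

```bash
python3 -m pendant '[[0,0,-0.5,0,0,0],[0,0,-1,0,0,0],[0,0,-1,0,0,0]]'; python3 -m pendant '[[0,0,0,0,0,0],[0,0,0,0,0,0],[0,0,-15,0,0,0],[0,0,-40,0,0,0],[0,0,-65,0,0,0],[0,0,-65,0,0,0]]' 44;  python3 -c "
from h import *
go(.45,-.0475,.22,38)"
```

```text
time_s: 118.02
tcp_pos: [0.4441, 0.0305, 0.1533]
eef_rot: [180.0, 0.0, -84.2]
contact_force: [0.4, 0.3, 1.0]
gripper_width: 0.0086
gripper_force: 30.0
time_s: 118.78
tcp_pos: [0.445, 0.0309, 0.2202]
eef_rot: [-179.8, 0.1, -84.2]
contact_force: [0.3, 0.0, -0.8]
gripper_width: 0.0439
gripper_force: 0.0
row [78.5, 3.0, 0.1] [-0.003, -0.0027, -2.1332]
```

```bash
python3 -m pendant '[[40,1,0,0,0,-0.17],[79.5,2,0,0,0,-0.35],[79.5,2,0,0,0,-0.53],[79.5,2,0,0,0,-0.71],[79.5,2,0,0,0,-0.89],[79.5,2,0,0,0,-1.07],[79.5,2,0,0,0,-1.25],[79.5,2,0,0,0,-1.43],[79.5,2,0,0,0,-1.61],[79.5,2,0,0,0,-1.79],[79.5,2,0,0,0,-1.97],[79.5,2,0,0,0,-2.133],[79.5,2,0,0,0,-2.133],[79.5,2,0,0,0,-2.133]]'; python3 -m pendant '[[0,0,25,0,0,0],[0,0,45,0,0,0],[0,0,56.5,0,0,0],[0,0,56.5,0,0,0]]'; python3 -m pendant '[[0,0,0,0,0,0],[0,0,0,0,0,0],[0,0,0,0,0,0],[0,0,0,0,0,0],[0,0,0,0,0,0],[0,0,0,0,0,0]]' 0 5
```

```text
time_s: 120.52
tcp_pos: [0.4499, -0.0489, 0.2181]
eef_rot: [-180.0, 0.0, 37.8]
contact_force: [0.3, 0.0, 0.0]
gripper_width: 0.0443
gripper_force: 0.0
time_s: 121.02
tcp_pos: [0.4498, -0.0489, 0.1615]
eef_rot: [-180.0, 0.1, 37.9]
contact_force: [0.5, -0.3, -0.4]
gripper_width: 0.0443
gripper_force: 0.0
time_s: 121.78
tcp_pos: [0.4504, -0.049, 0.1623]
eef_rot: [180.0, -0.0, 38.0]
contact_force: [0.4, -3.8, 1.6]
gripper_width: 0.009
gripper_force: 5.0
```

```bash
python3 -m pendant '[[0,0,0,0,0,0.1],[0,0,0,0,0,0.2],[0,0,0,0,0,0.3],[0,0,0,0,0,0.4],[0,0,0,0,0,0.5],[0,0,0,0,0,0.564],[0,0,0,0,0,0.564],[0,0,0,0,0,0.564]]' 0 15;  python3 -m pendant '[[0,0,2,0,0,0],[0,0,4,0,0,0],[0,0,4,0,0,0]]' 0 30;  python3 -m pendant '[[0,0,2,0,0,0],[0,0,4,0,0,0],[0,0,4,0,0,0]]'; python3 -m pendant '[[0,0,1,0,0,0],[0,0,2.5,0,0,0],[0,0,4.3,0,0,0],[0,0,4.3,0,0,0]]'
```

```text
time_s: 122.78
tcp_pos: [0.4502, -0.0486, 0.1621]
eef_rot: [-180.0, -0.0, 5.7]
contact_force: [-0.7, 2.3, 2.8]
gripper_width: 0.009
gripper_force: 15.0
time_s: 123.15
tcp_pos: [0.4502, -0.0487, 0.158]
eef_rot: [-180.0, -0.0, 5.7]
contact_force: [-0.8, 3.9, 3.1]
gripper_width: 0.0087
gripper_force: 30.0
time_s: 123.52
tcp_pos: [0.4502, -0.0487, 0.1541]
eef_rot: [-180.0, -0.0, 5.7]
contact_force: [-1.8, 4.0, 6.2]
gripper_width: 0.0091
gripper_force: 30.0
time_s: 124.02
tcp_pos: [0.4503, -0.0487, 0.15]
eef_rot: [-180.0, -0.0, 5.7]
contact_force: [-3.3, 5.2, 7.9]
gripper_width: 0.0089
gripper_force: 30.0
```

```bash
python3 -m pendant '[[0,0,0,0,0,0.13],[0,0,0,0,0,0.26],[0,0,0,0,0,0.39],[0,0,0,0,0,0.52],[0,0,0,0,0,0.65],[0,0,0,0,0,0.78],[0,0,0,0,0,0.91],[0,0,0,0,0,1.04],[0,0,0,0,0,1.17],[0,0,0,0,0,1.3],[0,0,0,0,0,1.43],[0,0,0,0,0,1.57],[0,0,0,0,0,1.57],[0,0,0,0,0,1.57]]'; python3 -m pendant '[[0,0,-1,0,0,0],[0,0,-2,0,0,0],[0,0,-2.5,0,0,0],[0,0,-2.5,0,0,0]]'
```

```text
time_s: 125.78
tcp_pos: [0.4515, -0.0482, 0.1505]
eef_rot: [-179.8, 0.0, -84.3]
contact_force: [-0.2, 5.0, 8.3]
gripper_width: 0.009
gripper_force: 30.0
time_s: 126.28
tcp_pos: [0.4515, -0.0481, 0.152]
eef_rot: [-179.8, 0.1, -84.3]
contact_force: [4.2, 4.7, -3.3]
gripper_width: 0.0087
gripper_force: 30.0
```

```bash
python3 -m pendant '[[0,0,1,0,0,0],[0,0,1,0,0,0],[0,0,1,0,0,0]]' 44; python3 -m pendant '[[0,0,-15,0,0,0],[0,0,-40,0,0,0],[0,0,-90,0,0,0],[60,0,-100,0,0,0],[120,0,-100,0,0,0],[180,0,-100,0,0,0],[240,0,-100,0,0,0],[300,0,-100,0,0,0],[310,0,-100,0,0,0],[310,0,-100,0,0,0]]'
python3 - <<'E'
from h import *
C=np.array([.5255,-.003]);k=6
t=avg('top',4);s=avg('side',4)
def fit(n,im,w,h=13):
    c=proj(n,[[*w,.145]])[0]; x0,y0=(c-h).astype(int)
    G=cv2.resize(im[y0:y0+2*h,x0:x0+2*h].max(2),None,fx=k,fy=k,interpolation=cv2.INTER_LINEAR); D=np.clip((95-G)/40,0,1); best=[]
    for yaw in range(0,180,10):
      for zo in(0,-.0105):
        a=dr(yaw);b=dr(yaw+90)
        for dx in np.arange(-.004,.0041,.002):
            for dy in np.arange(-.004,.0041,.002):
                Q=[[*(w+[dx,dy]+i*.014*a+j*.0045*b),z+zo] for i in(-1,1) for j in(-1,1) for z in(.143,.167)]
                q=((proj(n,Q)-[x0,y0]+.5)*k); m=np.zeros(G.shape,np.uint8); cv2.fillConvexPoly(m,cv2.convexHull(q.astype(np.int32)),1)
                best.append((np.minimum(m,D).sum()/np.maximum(m,D).sum(),yaw,zo,dx,dy))
    best.sort(reverse=True); print(n,np.round(best[:3],4).tolist())
for w in([.4442,.0305],[.4512,-.0485]):
    for n,im in(('top',t),('side',s)): fit(n,im,np.array(w))
b=cv2.imread('pics/top0.png')[160:200,360:395].astype(float); print('beaker diff',np.abs(b-t[160:200,360:395,::-1]).mean())
print(r.get_state()['tcp_pos'])
E
```

```text
time_s: 126.65
tcp_pos: [0.4498, -0.0491, 0.151]
eef_rot: [180.0, -0.0, -84.3]
contact_force: [0.3, -0.7, 0.9]
gripper_width: 0.0335
gripper_force: 0.0
time_s: 127.9
tcp_pos: [0.4804, -0.3578, 0.2505]
eef_rot: [179.9, 0.0, -84.4]
contact_force: [-0.1, 1.0, -0.1]
gripper_width: 0.044
gripper_force: 0.0
top [[0.419, 100.0, -0.0105, -0.002, 0.002], [0.4189, 90.0, -0.0105, -0.002, 0.0], [0.4179, 100.0, -0.0105, -0.002, 0.0]]
side [[0.6543, 100.0, -0.0105, 0.0, 0.0], [0.65, 90.0, -0.0105, 0.0, 0.0], [0.6423, 110.0, -0.0105, 0.0, 0.0]]
top [[0.4708, 90.0, -0.0105, -0.002, 0.0], [0.47, 100.0, -0.0105, -0.002, 0.002], [0.4699, 90.0, -0.0105, -0.002, -0.002]]
side [[0.2691, 70.0, -0.0105, -0.004, -0.004], [0.2679, 80.0, -0.0105, -0.004, -0.004], [0.2605, 60.0, -0.0105, -0.004, -0.004]]
beaker diff 55.55125
[ 0.48123835 -0.35649095  0.25172638]
```

```bash
python3 -c "
from h import *
print(r.close_job())"
```

```text
the job is handed in; nothing more can be done
None
```

The job is handed in; no verdict was returned. The pan, the coarse sieve (the only one on the bench) and packing discs 20, 12 and 8 are stacked to about 72 mm, and the yoke is home with both studs pressed in about 10.5 mm and turned about 90°. The beaker was hidden from the camera in the last check, but the arm never went near it.

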